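# Stir the chocolate balls and lay out the biscuits for topping

## Robot

A 7-joint arm with a two-finger parallel gripper is mounted at the origin on the work surface. World frame = base frame: x ahead of the robot, y to its left, z up, the work surface at z = 0. Lengths are in m, angles in rad, forces in N, time in s.
With the tool pointing down it reaches from about 0.4 to 0.875 m from the base axis. Payload 4.4 kg.
Tool frame: the origin (TCP) lies at the very end of the fingers, on their centre line; the grasp point (between the pads) lies 19 mm behind it; z points along the fingers, y is the line along which they close (so a half turn about z gives the same grasp; the last joint's range is limited). The gripper opens to 85 mm and grips with 20 to 120 N. Pads are 22 mm wide; open, the fingers measure 114 mm over their backs; the gripper's body (76 mm by 85 mm) begins 54 mm behind the grasp point. The pads swing forward as they close: fully open they stand 13 mm farther back than shut.
Start: joints at [1.156, 0.628, 0.038, 1.517, -0.027, 0.996, -0.02], TCP at [0.222, -0.611, 0.231] pointing down, gripper open.
Joint ranges: [-3.06, 3.06], [-0.37, 2.12], [-1.25, 1.32], [0.18, 2.47], [-1.1, 4.24], [0.23, 1.98], [-2.94, 2.94]. Speed limits (rad/s): [2.57, 2.57, 3.14, 3.14, 3.14, 3.14, 3.14].

## Interface

Orientations are given as a unit quaternion [w, x, y, z].
In Python, from station import readout, optics, job gives the robot as it stands. The module is installed in compiled form; this text tells all that it offers.
- The arm moves only by the tool carry_out, never from a script. Its argument "steps" is a list of rows, each an object with "xyz": the shift along the tool's x, y, z in mm, a list of three; "rotation": the turn, a rotation vector about the tool's x, y, z in degrees, a list of three; "jaw": the closure, from -1 (fully open) to 1 (shut). In form: [{"xyz": [dx, dy, dz], "rotation": [rx, ry, rz], "jaw": jaw}, ...]. A call has 1 to 8 rows; each row shifts and turns the commanded pose from where the row before left it, along the tool's axes as they then stand; what a row does not reach is not made up. A row lasts 1/10 s, in which the tool goes at most 50 mm and 8.59 degrees, less where a joint would pass 70% of its speed; a pose out of reach is approached as far as the arm can. A call is refused whole if a number of a shift passes 50 or a number of a turn 8.59, either way. A call with a gripper value outside its range is refused whole. The fingers move at their own pace and stop on an object; "newtons" is the grip in N (left out, the last holds). Time passes only in rows, so rows that do not move let the fingers close. It gives the time, the measured TCP pose, the force, the opening and the grip force at its end, in the units of the state.
- readout.observe(): the state, without advancing time (a new reading comes with each control period).
- optics.grab_frame(name): name is "scene" or "side" or "wrist"; returns a dict with "frame" (384x512x3 uint8, red, green, blue), "z_map" (384x512 float32, m along the optical axis (not along the pixel's ray), 0 where there is no reading), "vfov" (degrees; the focal length in pixels is half the picture's height over the tangent of half this angle, whatever the lens; pixels are square), "cx", "cy" (the principal point, pixels), "R" (3x3) and "t" (3): a world point X has camera coordinates R X + t. Camera axes: x right, y down, z forward; pixel columns grow to the right and rows downward; lengths in m; the calibration is good to about 2 mm. A picture is of the moment at which its call begins.
- job.job_done(): hands the job in; it is judged then, once.
Trained networks look in the newest picture that a camera, given by its name, has taken for a name from the list of things; names that differ only in an ending like _2 or _b are one class to them, and where a whole thing is asked for, a point or a joint stands for the part that bears it (a point fixed in the world has none). Each returns a list of dicts, best first, with "confidence" (0 to 1); they miss things now and then, are a little off and sometimes report something else, mostly with a low value. They report only what shows in the picture. A call takes as long as a camera call. They do not tell look-alikes from the thing itself.
- optics.find_in(thing, camera): "xyz" ([x, y, z] in m, in world coordinates, good to about 4 mm: the middle of the surface that is visible of it).
- optics.outline_of(thing, camera): "region" (384x512 bool, what is visible of it).
The state is a dict: "time": time; "joint_positions": joint angles; "qd": joint speeds; "tau": joint torques, N m; "tcp_pos": TCP position; "ee_rot": TCP orientation; "wrist_force": force on the tool from outside, world axes, zero at the start; "torque": the same for the moment, N m; "width": finger opening in m; "finger_force": force on a finger pad.
Only numpy, scipy, OpenCV 4.12 (cv2) and the standard library are available. Lean on these libraries where they do the work, as an engineer would, in place of code of your own. Each camera call takes 0.05 s, during which the arm holds its last target. There are 200 camera calls.

## Task

Get the biscuit-topping station ready: take the spoon off its forked stand and, holding it upright with its foot low among the chocolate balls, stir the bowl round and round midway between middle and wall for four full rounds so that the balls are well moved about but all stay in the bowl, then hang the spoon back in the fork. Also lay every thick biscuit that lies singly on the steel table flat into a recess of its own outline in the white mould (round in round, square in square, one in each, fully down), before or after the stirring. Leave the small dish and the jar where they are.

Things in the scene. Friction and masses are not known exactly. Their poses are not given: they have to be found in the camera images.
- bowl: open steel mixing bowl, fixed to the table, 230 mm across the rim, 70 mm high, walls 4 mm, flaring; flat inner floor about 165 mm across, 6 mm above the table. Origin: centre of its underside, z up; x and y are level, turned differently at each start
- ball0_center (a point): centre of a chocolate ball, 26 mm across, loose in the bowl
- ball1_center (a point): centre of a chocolate ball, 26 mm across, loose in the bowl
- ball2_center (a point): centre of a chocolate ball, 26 mm across, loose in the bowl
- ball3_center (a point): centre of a chocolate ball, 26 mm across, loose in the bowl
- ball4_center (a point): centre of a chocolate ball, 26 mm across, loose in the bowl
- ball5_center (a point): centre of a chocolate ball, 26 mm across, loose in the bowl
- ball6_center (a point): centre of a chocolate ball, 26 mm across, loose in the bowl
- spoon: upright steel stirring spoon, 200 mm long, hanging in the fork of the stand. Origin: lowest point of its foot; z up the shaft. Foot: flat round blade 30 mm across (along y), 10 mm thick (x); shaft 14 mm; black collar 40 mm across at z = 118 to 124 mm, which rests on the fork; above it a black square grip 16 x 16 mm to z = 200 mm, faces along x and y
- stand_fork (a point): where the spoon hangs on its fixed stand: on the upper face of a level fork of two prongs, 178 mm high, slot 28 mm wide and open towards -x (32 mm from here to the prong ends); the steel upright is 52 mm behind (+x), nothing is above. The collar's underside rests at this height, shaft axis at this point. x, y, z: the stand's axes, z up
- mould_hole0 (a point): centre of the mouth (plate's upper face) of a round recess, 60 mm across, 7 mm deep, in the fixed white mould plate of 190 (x) x 236 (y) x 14 mm with two rows of three recesses, rows 96 mm apart along x, recesses 76 mm apart along y; the mould's axes
- mould_hole1 (a point): centre of the mouth (plate's upper face) of a square recess, 54 x 54 mm, sides along the mould's x and y, 7 mm deep, in the fixed white mould plate of 190 (x) x 236 (y) x 14 mm with two rows of three recesses, rows 96 mm apart along x, recesses 76 mm apart along y; the mould's axes
- mould_hole2 (a point): centre of the mouth (plate's upper face) of a round recess, 60 mm across, 7 mm deep, in the fixed white mould plate of 190 (x) x 236 (y) x 14 mm with two rows of three recesses, rows 96 mm apart along x, recesses 76 mm apart along y; the mould's axes
- mould_hole3 (a point): centre of the mouth (plate's upper face) of a square recess, 54 x 54 mm, sides along the mould's x and y, 7 mm deep, in the fixed white mould plate of 190 (x) x 236 (y) x 14 mm with two rows of three recesses, rows 96 mm apart along x, recesses 76 mm apart along y; the mould's axes
- mould_hole4 (a point): centre of the mouth (plate's upper face) of a round recess, 60 mm across, 7 mm deep, in the fixed white mould plate of 190 (x) x 236 (y) x 14 mm with two rows of three recesses, rows 96 mm apart along x, recesses 76 mm apart along y; the mould's axes
- mould_hole5 (a point): centre of the mouth (plate's upper face) of a square recess, 54 x 54 mm, sides along the mould's x and y, 7 mm deep, in the fixed white mould plate of 190 (x) x 236 (y) x 14 mm with two rows of three recesses, rows 96 mm apart along x, recesses 76 mm apart along y; the mould's axes
- round0: thick round biscuit, 56 mm across, 16 mm thick, lying on the table, or absent; origin: centre of its underside
- round1: thick round biscuit, 56 mm across, 16 mm thick, lying on the table, or absent; origin: centre of its underside
- round2: thick round biscuit, 56 mm across, 16 mm thick, lying on the table, or absent; origin: centre of its underside
- square0: thick square biscuit, 50 x 50 mm (sides along its x and y), 16 mm thick, lying on the table, or absent; origin: centre of its underside
- square1: thick square biscuit, 50 x 50 mm (sides along its x and y), 16 mm thick, lying on the table, or absent; origin: centre of its underside
- square2: thick square biscuit, 50 x 50 mm (sides along its x and y), 16 mm thick, lying on the table, or absent; origin: centre of its underside
- dish: small low steel dish, 80 mm across, 12 mm high, among the biscuits; bystander; origin: underside
- jar: clear jar with white lid, 76 mm across, 91 mm high; bystander; origin: underside
There are look-alikes about, which are no part of the job. What is shaped like the square2 but green is not meant. Leave any green look-alike of the square1 alone.

How it is judged:
By the outcome, as a careful person would: the job done as asked, in the order asked, and still so for the second after the job is handed in, with the robot touching nothing.
Of round0, round1, round2, square0, square1, square2 only 3 to 5 are there at a start; the rules pass over those that are not, and their reading is None.
At some moment in a run one of round0, round1, round2, square0, square1, square2 may be knocked a few centimetres aside while the robot is not near it.
It also fails if it takes over 210 s, if anything falls off the work surface, if the arm or the gripper's body presses on something with over 40 N, if the wrist force passes 120 N, or if a joint passes its speed limit or range.

## Working session

There is one attempt and no reset: what is moved stays moved. The work goes in short steps, Python scripts to look and compute and a tool call to move; the robot and the scene stay as the last step left them, time stands still between calls to the robot, and variables do not carry over. Pictures are saved under pics/ and viewed, at most 14 in all, crops included, and the job is handed in when it is done.

Besides the shell and the picture viewer there is one more tool, called after "Request:" as name([rows], argument=value, ...), one row to a line, values as JSON. carry_out: Moves the arm, as the interface text tells. Its arguments: {"type":"object","properties":{"steps":{"type":"array","items":{"type":"object","properties":{"xyz":{"type":"array","items":{"type":"number"}},"rotation":{"type":"array","items":{"type":"number"}},"jaw":{"type":"number"}}}},"newtons":{"type":"number"}},"required":["steps"]}

```bash
mkdir -p pics; ls; cat > h.py <<'E'
import numpy as np,cv2
from station import readout,optics,job
def save(name,fn,crop=None,s=1):
    f=optics.grab_frame(name); im=f["frame"][:,:,::-1]
    if crop: im=im[crop[1]:crop[3],crop[0]:crop[2]]
    cv2.imwrite("pics/"+fn,cv2.resize(im,None,fx=s,fy=s)); return f
def world(f,u,v,z=None):
    fo=f["frame"].shape[0]/2/np.tan(np.radians(f["vfov"])/2)
    R,t=np.array(f["R"]),np.array(f["t"])
    d=np.stack([(np.asarray(u)-f["cx"])/fo,(np.asarray(v)-f["cy"])/fo,np.ones(np.shape(u))],-1)
    c=-R.T@t
    if z is None:
        D=f["z_map"][np.asarray(v,int),np.asarray(u,int)]
        return (d*D[...,None])@R+c
    w=d@R
    return c+w*((z-c[2])/w[...,2])[...,None]
def pix(f,X):
    fo=f["frame"].shape[0]/2/np.tan(np.radians(f["vfov"])/2)
    p=np.asarray(X)@np.array(f["R"]).T+f["t"]
    return np.stack([p[...,0]/p[...,2]*fo+f["cx"],p[...,1]/p[...,2]*fo+f["cy"]],-1)
E
python3 - <<'E'
from h import *
np.set_printoptions(precision=4,suppress=True)
a=save("scene","a.png",s=1.5); b=save("side","b.png",s=1.5)
print(readout.observe())
for n,f in(("scene",a),("side",b)): print(n,f["vfov"],f["cx"],f["cy"],-np.array(f["R"]).T@f["t"])
for th in ["bowl","spoon","stand_fork","round0","square0","dish","jar","mould_hole0","mould_hole1","ball0_center"]:
    for c in("scene","side"):
        print(th,c,[(np.round(r["xyz"],3).tolist(),round(r["confidence"],2)) for r in optics.find_in(th,c)])
E
```

```text
pics
{'time': 0.1, 'joint_positions': array([ 1.1562,  0.6292,  0.0385,  1.5183, -0.027 ,  0.9963, -0.02  ]), 'qd': array([-0.0012, -0.0024,  0.0007, -0.0022, -0.0003,  0.    , -0.0014]), 'tau': array([  0.0033, -56.4528,   1.2306, -19.3972,   0.0112,   0.0055,
         0.    ]), 'tcp_pos': array([ 0.222 , -0.6103,  0.2305]), 'ee_rot': array([-0.0008,  0.9848,  0.1735, -0.0002]), 'wrist_force': array([-0.1353, -0.5994,  1.0081]), 'torque': array([0.0013, 0.0395, 0.0247]), 'finger_force': 0.0, 'width': 0.08556611510074442}
scene 45.52154762569676 255.61988923778222 188.14788536414463 [ 1.13   -0.2847  1.2163]
side 52.686713301104 261.4846223817679 191.8645884628341 [0.3222 0.631  0.8411]
bowl scene [([0.464, 0.366, 0.023], 0.64)]
bowl side [([0.507, 0.316, 0.016], 0.76)]
spoon scene [([0.673, 0.164, 0.19], 0.58), ([0.451, 0.116, 0.018], 0.22)]
spoon side [([0.664, 0.175, 0.184], 0.65), ([0.466, 0.338, 0.028], 0.6)]
stand_fork scene [([0.717, 0.153, 0.074], 0.74)]
stand_fork side [([0.703, 0.174, 0.009], 0.68), ([0.436, -0.063, 0.02], 0.6)]
round0 scene [([0.661, -0.18, 0.017], 0.89), 
[... 282 characters left out ...]
0 side [([0.345, 0.037, 0.015], 0.95), ([0.553, 0.129, 0.012], 0.94), ([0.446, 0.128, 0.019], 0.85), ([0.435, -0.066, 0.018], 0.85), ([0.538, 0.021, 0.012], 0.65), ([0.506, 0.317, 0.017], 0.48)]
dish scene [([0.559, -0.094, 0.004], 0.81)]
dish side [([0.563, -0.098, 0.007], 0.58)]
jar scene [([0.712, -0.341, 0.089], 0.61)]
jar side [([0.693, -0.31, 0.074], 0.98)]
mould_hole0 scene [([0.475, -0.294, 0.011], 0.78)]
mould_hole0 side [([0.464, -0.275, 0.014], 0.85)]
mould_hole1 scene [([0.475, -0.294, 0.011], 0.78)]
mould_hole1 side [([0.464, -0.275, 0.014], 0.85)]
ball0_center scene [([0.539, 0.312, 0.025], 0.53), ([0.712, -0.341, 0.091], 0.35)]
ball0_center side [([0.531, 0.322, 0.034], 0.69)]
```

View pics/a.png

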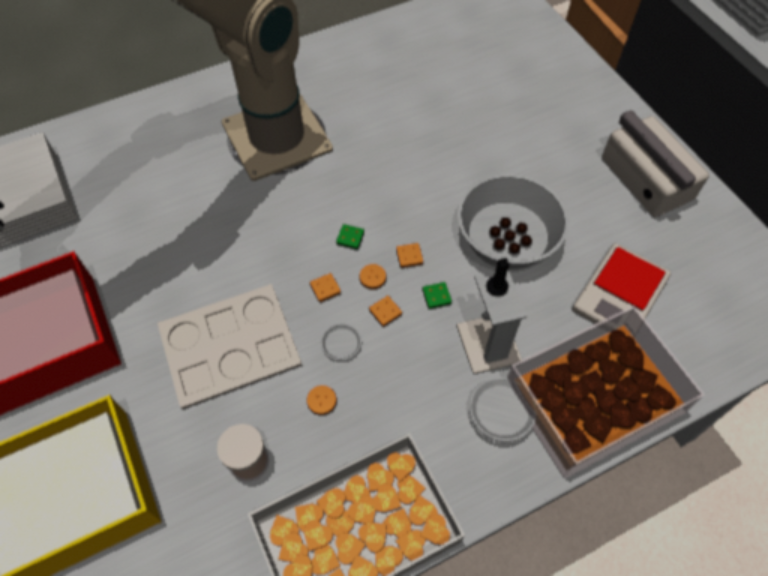

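View pics/b.png

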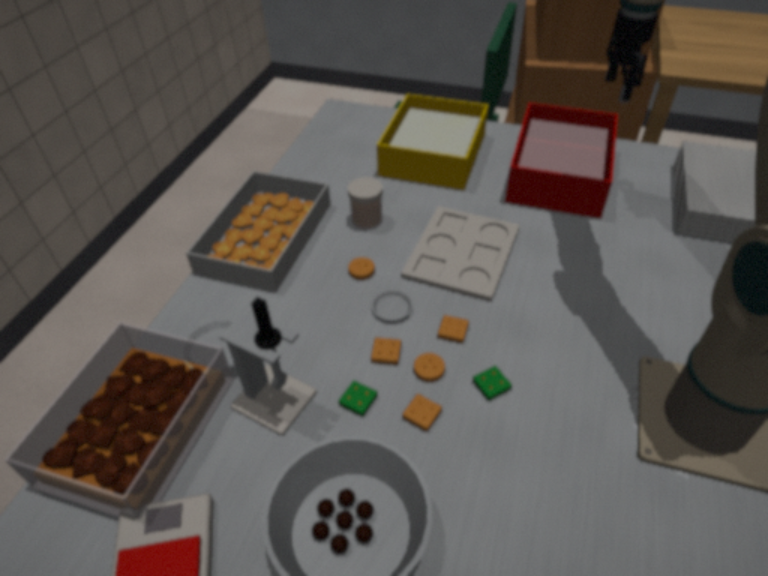

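Scene view: the orange biscuits are rounds at (372,275) and (321,400) and squares at (410,254), (325,287) and (385,310). Green look-alikes to leave alone are at (350,237) and (437,295), and the orange biscuits in the tray are not single. The mould is at (230,345), the bowl at (512,225), the spoon and stand at (500,290) and the dish at (341,343).

```bash
cat >> h.py <<'E'
def cloud(name):
    f=optics.grab_frame(name); v,u=np.mgrid[0:384,0:512]
    P=world(f,u,v); P[f["z_map"]<=0]=np.nan
    return f,P,cv2.cvtColor(f["frame"],cv2.COLOR_RGB2HSV)
def biscuits(name,off=(0,0)):
    f,P,H=cloud(name)
    m=((H[...,0]>5)&(H[...,0]<22)&(H[...,1]>150)&(H[...,2]>90)&(P[...,2]<0.035)).astype(np.uint8)
    n,L,S,C=cv2.connectedComponentsWithStats(m)
    out=[]
    for i in range(1,n):
        if S[i,4]<60: continue
        q=P[(L==i)&(P[...,2]>0.0125)]
        if len(q)<30 or np.ptp(q[:,0])>.1: continue
        (c,s,a)=cv2.minAreaRect((q[:,:2]*1000).astype(np.float32))
        out.append((np.round(c,1),np.round(s,1),round(a,1),round(np.median(q[:,2])*1000,1),round(len(q)*0+cv2.contourArea(cv2.convexHull((q[:,:2]*1000).astype(np.float32)))/max(1,s[0]*s[1]),2),np.round(C[i])))
    return out
E
python3 - <<'E'
from h import *
np.set_printoptions(precision=4,suppress=True)
for c in("scene","side"):
    print(c); [print(*r) for r in biscuits(c)]
    f,P,H=cloud(c)
    z=P[...,2];x=P[...,0];y=P[...,1]
    def rect(m,t):
        m=cv2.morphologyEx(m.astype(np.uint8),cv2.MORPH_OPEN,np.ones((2,2)))>0
        q=P[m]
        if len(q)<5: print(t,len(q));return
        print(t,len(q),q.mean(0),cv2.minAreaRect((q[:,:2]*1000).astype(np.float32)),np.median(q[:,2]))
    rect((z>.009)&(z<.02)&(x>.34)&(x<.62)&(y>-.43)&(y<-.14)&(H[...,1]<70),"mould")
    near=(abs(x-.68)<.09)&(abs(y-.165)<.09)
    rect(near&(z>.2)&(z<.27),"grip")
    rect(near&(z>.25)&(z<.27),"griptop")
    rect(near&(z>.170)&(z<.183)&(H[...,2]>70),"fork")
    rect(near&(z>.02)&(z<.16),"upright")
    rect(near&(z>.003)&(z<.018),"base")
    b=(abs(x-.52)<.15)&(abs(y-.33)<.15)
    rect(b&(z>.064)&(z<.078),"rim")
    rect(b&(z>.012)&(z<.045)&(H[...,2]<70),"balls")
    print("table",np.nanmedian(z[(abs(x-.6)<.03)&(abs(y+.25)<.02)]))
E
```

```text
scene
[448.  118.9] [47.1 50.9] 71.8 16.2 0.92 [273. 170.]
[459.9  26.4] [49.4 52.4] 63.8 16.3 0.82 [248. 184.]
[438.2 -71.5] [49.1 46.7] 0.5 16.5 0.96 [216. 191.]
[543.9  12.9] [49.8 48.7] 9.6 16.5 0.91 [257. 207.]
[ 658.9 -177.5] [53.2 50.9] 1.8 16.3 0.79 [214. 266.]
mould 3022 [nan nan nan] ((470.38226318359375, -289.6318054199219), (236.05120849609375, 189.49864196777344), 84.8403549194336) nan
grip 135 [nan nan nan] ((626.5211791992188, 227.97799682617188), (15.611932754516602, 170.641357421875), 37.70586395263672) nan
griptop 49 [0.6608 0.1835 0.2253] ((624.1699829101562, 226.56004333496094), (16.024639129638672, 170.29327392578125), 40.271453857421875) 0.2580417678261552
fork 588 [nan nan nan] ((653.0773315429688, 203.05026245117188), (64.57193756103516, 215.72689819335938), 55.95124053955078) nan
upright 407 [nan nan nan] ((703.1051635742188, 176.01809692382812), (68.70004272460938, 104.81827545166016), 43.415897369384766) nan
base 714 [nan nan nan] ((704.4583129882812, 150.58270263671875), (117.46988677978516, 117.42163848876953), 54.200077056884766) nan
rim 536 [nan nan nan
[... 870 characters left out ...]
80514526367, 260.53985595703125), 31.417760848999023) 0.25651571709995985
fork 659 [0.6922 0.1664 0.1722] ((716.860107421875, 135.6793212890625), (133.22914123535156, 193.88575744628906), 31.736658096313477) 0.17862939795113375
upright 630 [nan nan nan] ((702.1430053710938, 137.68991088867188), (77.04295349121094, 95.58187103271484), 6.1005353927612305) nan
base 1228 [nan nan nan] ((689.0755004882812, 165.56723022460938), (96.03434753417969, 106.75495147705078), 76.02978515625) nan
rim 1260 [nan nan nan] ((493.1951599121094, 318.9482116699219), (224.9291229248047, 194.908447265625), 17.107990264892578) nan
balls 1290 [nan nan nan] ((nan, nan), (nan, 0.0), nan) nan
table 0.0015098386194164481
```

Request:
carry_out([
  {"xyz": [32,-33.8,-5],"rotation": [0,0,0],"jaw": -1},
  {"xyz": [32,-33.8,-5],"rotation": [0,0,0],"jaw": -1},
  {"xyz": [32,-33.8,-5],"rotation": [0,0,0],"jaw": -1},
  {"xyz": [32,-33.8,-5],"rotation": [0,0,0],"jaw": -1},
  {"xyz": [32,-33.8,-5],"rotation": [0,0,0],"jaw": -1},
  {"xyz": [32,-33.8,-5],"rotation": [0,0,0],"jaw": -1},
  {"xyz": [32,-33.8,-5],"rotation": [0,0,0],"jaw": -1},
  {"xyz": [32,-33.8,-5],"rotation": [0,0,0],"jaw": -1},
])

```text
time: 2.1
tcp_pos: [0.3709, -0.2676, 0.2718]
ee_rot: [0.0, 0.985, 0.173, 0.0]
wrist_force: [0.8, 0.6, -0.3]
width: 0.0855
finger_force: 0.0
```

Request:
carry_out([
  {"xyz": [32,-33.8,-5],"rotation": [0,0,0],"jaw": -1},
  {"xyz": [32,-33.8,-5],"rotation": [0,0,0],"jaw": -1},
  {"xyz": [32,-33.8,-5],"rotation": [0,0,0],"jaw": -1},
  {"xyz": [32,-33.8,-5],"rotation": [0,0,0],"jaw": -1},
  {"xyz": [32,-33.8,-5],"rotation": [0,0,0],"jaw": -1},
  {"xyz": [32,-33.8,-5],"rotation": [0,0,0],"jaw": -1},
  {"xyz": [32,-33.8,-5],"rotation": [0,0,0],"jaw": -1},
])

```text
time: 2.8
tcp_pos: [0.5006, 0.0314, 0.3069]
ee_rot: [0.0, 0.985, 0.173, 0.0]
wrist_force: [0.9, -0.3, -0.0]
width: 0.0852
finger_force: 0.0
```

Request:
carry_out([
  {"xyz": [0,0,0],"rotation": [0,0,-8.5],"jaw": -1},
  {"xyz": [0,0,0],"rotation": [0,0,-8.5],"jaw": -1},
  {"xyz": [0,0,0],"rotation": [0,0,-8.5],"jaw": -1},
  {"xyz": [0,0,0],"rotation": [0,0,-8.5],"jaw": -1},
  {"xyz": [0,0,0],"rotation": [0,0,-8.5],"jaw": -1},
  {"xyz": [0,0,0],"rotation": [0,0,-8.5],"jaw": -1},
  {"xyz": [0,0,0],"rotation": [0,0,-8.5],"jaw": -1},
  {"xyz": [0,0,0],"rotation": [0,0,-8.5],"jaw": -1},
])

```text
time: 3.6
tcp_pos: [0.5, 0.0296, 0.3065]
ee_rot: [0.0, 0.717, 0.697, 0.0]
wrist_force: [0.5, 0.5, -0.6]
width: 0.0854
finger_force: 0.0
```

```bash
python3 - <<'E'
from h import *
np.set_printoptions(precision=4,suppress=True)
f=save("wrist","w1.png",s=1.5)
print(f["vfov"],-np.array(f["R"]).T@f["t"],np.array(f["R"]))
[print(*r) for r in biscuits("wrist")]
print("scene");[print(*r) for r in biscuits("scene")]
E
```

```text
61.641574624697384 [0.5025 0.104  0.4493] [[ 0.9995 -0.0304  0.0008]
 [-0.0293 -0.9559  0.2922]
 [-0.0081 -0.2921 -0.9563]]
[445.4 120.3] [48.7 49.5] 73.6 16.3 0.99 [210.  85.]
[457.4  28. ] [52.7 52.1] 41.5 16.3 0.8 [224. 157.]
[540.9  15. ] [48.9 47.8] 9.0 16.3 0.98 [285. 165.]
[436.7 -69.6] [49. 48.] 0.7 16.2 0.97 [213. 224.]
[ 864.1 -168.3] [ 57.7 146.8] 0.2 17.1 0.81 [496. 276.]
[ 634.8 -178.1] [12.8 44.3] 6.8 16.1 0.72 [346. 286.]
[ 895.7 -241.4] [11.6 20.3] 15.3 16.3 0.67 [508. 317.]
scene
[449.4 118.4] [48.2 49.4] 76.5 16.1 0.9 [273. 170.]
[459.6  24.7] [50.6 48.6] 20.7 16.5 0.82 [248. 184.]
[438.9 -71.8] [47.2 50. ] 89.5 16.4 0.92 [216. 191.]
[543.8  12.9] [48.2 47.7] 10.3 16.6 0.94 [257. 207.]
[ 657.4 -177.2] [50.8 51.6] 76.1 16.1 0.8 [214. 266.]
```

View pics/w1.png

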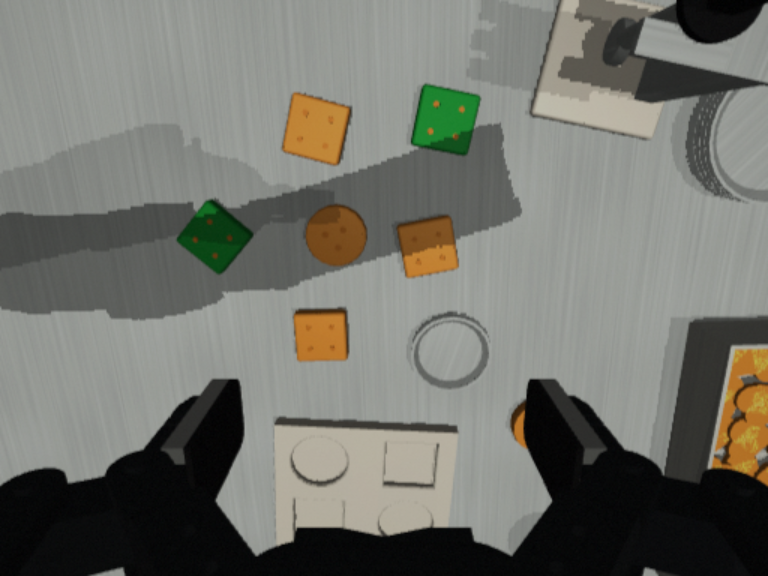

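The wrist view at 1.5x agrees with the average of the other two. The orange squares are at (316,128), (428,246) and (321,335), the round at (336,235), and the other round is partly visible at (520,425). The greens are at (447,120) and (215,237), and the dish is at (452,350). The mould's near recesses are round at (320,460) and square at (410,463). My first choice is the square at (321,335), world (437,-70), which is clearly orange.

Request:
carry_out([
  {"xyz": [0,0,0],"rotation": [0,0,-2.2],"jaw": -1},
  {"xyz": [-16.5,-10.7,41],"rotation": [0,0,0],"jaw": -1},
  {"xyz": [-16.5,-10.7,41],"rotation": [0,0,0],"jaw": -1},
  {"xyz": [-16.5,-10.7,41],"rotation": [0,0,0],"jaw": -1},
  {"xyz": [-16.5,-10.7,41],"rotation": [0,0,0],"jaw": -1},
  {"xyz": [-16.5,-10.7,41],"rotation": [0,0,0],"jaw": -1},
  {"xyz": [-16.5,-10.7,41],"rotation": [0,0,0],"jaw": -1},
])

```text
time: 4.45
tcp_pos: [0.4362, -0.0703, 0.0593]
ee_rot: [0.001, 0.707, 0.707, 0.001]
wrist_force: [0.8, -0.8, -0.8]
width: 0.0861
finger_force: 0.0
```

```bash
cat >> h.py <<'E'
def st():
    s=readout.observe(); q=s["ee_rot"]; return np.array(s["tcp_pos"])*1000,np.degrees(2*np.arctan2(q[2],q[1])),s
def to(x,y,z,yaw):
    """tool-frame shift (mm) if turned first by dz deg about tool z"""
    p,w,s=st(); d=np.array([x,y,z])-p; a=np.radians(yaw)
    r=(w-yaw+180)%360-180
    print("turn",round(r,1),"shift",np.round([np.cos(a)*d[0]+np.sin(a)*d[1],np.sin(a)*d[0]-np.cos(a)*d[1],-d[2]],1),"at",np.round(p,1),round(w,1),"t",s["time"],"w",round(s["width"]*1000,1),"F",np.round(s["wrist_force"],1))
def mould(name):
    f,P,H=cloud(name)
    z,x,y=P[...,2],P[...,0],P[...,1]
    m=((z>.010)&(z<.018)&(x>.34)&(x<.62)&(y>-.43)&(y<-.14)&(H[...,1]<70)).astype(np.uint8)
    n,L,S,C=cv2.connectedComponentsWithStats(m); i=1+np.argmax(S[1:,4]); q=P[L==i]
    print("plate",cv2.minAreaRect((q[:,:2]*1000).astype(np.float32)))
    lo=((z>.003)&(z<.0105)&(x>.36)&(x<.58)&(y>-.41)&(y<-.16)).astype(np.uint8)
    n,L,S,C=cv2.connectedComponentsWithStats(lo)
    for i in range(1,n):
        if S[i,4]<80: continue
        q=P[L==i][:,:2]*1000
        if np.ptp(q[:,0])<75: r=cv2.minAreaRect(q.astype(np.float32)); print("hole",np.round(r[0],1),np.round(r[1],1),round(r[2],1),S[i,4])
E
python3 -c "
from h import *
[print(*r) for r in biscuits('wrist')]
mould('wrist');mould('scene');mould('side')
to(436.8,-69.8,4,90.6)"
```

```text
[456.9  26.1] [51.9 54.5] 89.5 16.3 0.81 [293.  51.]
[345.1  44.9] [4.7 4.6] 11.0 16.7 0.78 [77. 15.]
[540.5  14.5] [50.4 49.1] 9.4 16.2 0.98 [445.  75.]
[361.3  29.6] [4.7 5. ] 75.2 16.6 0.76 [112.  47.]
[329.7  29. ] [4. 5.] 87.5 16.6 0.83 [53. 49.]
[345.6  13.6] [4.6 4.9] 40.1 16.6 0.79 [87. 80.]
[436.5 -70.1] [49.3 48.8] 0.4 16.2 0.98 [255. 220.]
plate ((414.10113525390625, -167.98724365234375), (66.88507843017578, 13.005958557128906), 4.901891231536865)
plate ((468.50421142578125, -291.55828857421875), (236.083740234375, 194.46226501464844), 85.37098693847656)
hole [ 425.7 -212.9] [58.  58.7] 44.8 231
hole [ 419.  -288.7] [58.4 56.4] 89.2 263
hole [ 413.  -363.3] [61.4 59. ] 11.8 247
hole [ 520.1 -221. ] [58.9 60.9] 81.4 281
hole [ 513.4 -296.2] [59.3 59.6] 44.8 276
hole [ 507.2 -373.4] [60.2 59.9] 82.6 289
plate ((537.0171508789062, -297.6839599609375), (241.06500244140625, 53.77593994140625), 86.23674011230469)
hole [ 408.4 -371.2] [41.8 53.3] 5.7 105
hole [ 408.9 -293.6] [52.4 30. ] 89.1 87
turn -0.5 shift [-0.5  0.4 56.3] at [436.4 -69.3  60.3] 90.1 t 4.65 w 85.1 F [-0.3  0.4  0.5]
```

Request:
carry_out([
  {"xyz": [0,0,28],"rotation": [0,0,-0.4],"jaw": -1},
  {"xyz": [0,0,28],"rotation": [0,0,0],"jaw": -1},
  {"xyz": [0,0,0],"jaw": 0.6},
  {"xyz": [0,0,0],"jaw": 1},
  {"xyz": [0,0,0],"jaw": 1},
  {"xyz": [0,0,0],"jaw": 1},
  {"xyz": [0,0,0],"jaw": 1},
], newtons=40)

```text
invalid input
```

Every row needs a rotation.

Request:
carry_out([
  {"xyz": [0,0,28],"rotation": [0,0,-0.4],"jaw": -1},
  {"xyz": [0,0,28],"rotation": [0,0,0],"jaw": -1},
  {"xyz": [0,0,0],"rotation": [0,0,0],"jaw": 0.6},
  {"xyz": [0,0,0],"rotation": [0,0,0],"jaw": 1},
  {"xyz": [0,0,0],"rotation": [0,0,0],"jaw": 1},
  {"xyz": [0,0,0],"rotation": [0,0,0],"jaw": 1},
  {"xyz": [0,0,0],"rotation": [0,0,0],"jaw": 1},
], newtons=40)

```text
time: 5.35
tcp_pos: [0.4346, -0.0708, 0.0191]
ee_rot: [-0.001, 0.703, 0.711, -0.003]
wrist_force: [0.2, 0.7, -0.8]
width: 0.0122
finger_force: 0.0
```

```bash
python3 -c "
from h import *
save('wrist','w2.png')
[print(*r) for r in biscuits('wrist')[:4]]
s=st();print(s)"
```

```text
[456.7  20.8] [41.6 54.7] 89.8 16.2 0.84 [311.  47.]
[529.4  12.7] [29.2 49.4] 10.5 16.2 0.94 [478.  76.]
[361.2  29.4] [4.6 5. ] 59.1 16.6 0.79 [77. 29.]
[330.9  28.6] [4.6 3.5] 76.4 16.8 0.8 [ 3. 31.]
(array([434.18854641, -70.79303462,  18.73461029]), np.float64(90.62671947969234), {'time': 5.45, 'joint_positions': array([ 0.25764074,  0.7562754 , -0.23874008,  2.22970976,  0.76685717,
        0.24223541, -0.65971016]), 'qd': array([ 0.00017452,  0.0054518 , -0.00254711,  0.0013743 ,  0.00537017,
       -0.00277661, -0.00380936]), 'tau': array([-2.18555279e-02, -4.67267597e+01, -2.15777323e+00, -3.86068940e+00,
       -1.23087148e-02,  3.21677292e-02,  1.00360892e-02]), 'tcp_pos': array([ 0.43418855, -0.07079303,  0.01873461]), 'ee_rot': array([-0.00095802,  0.70322417,  0.71095863, -0.00356045]), 'wrist_force': array([-0.5192047 , -0.45184561, -0.47254058]), 'torque': array([-0.06275444, -0.03390072, -0.02367033]), 'finger_force': 0.0, 'width': 0.000452573297991402})
```

View pics/w2.png

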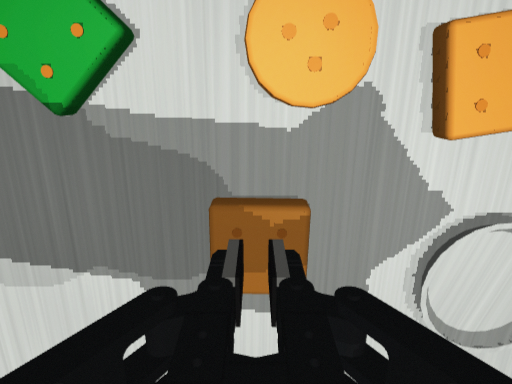

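The arm stopped at the joint 6 limit, so the fingers closed above the biscuit (seen at (260,245), unmoved). I'll raise, open, and come down slowly so the redundant joints can settle.

Request:
carry_out([
  {"xyz": [0,2.5,-20],"rotation": [0,0,0],"jaw": -1},
  {"xyz": [0,0,0],"rotation": [0,0,0],"jaw": -1},
  {"xyz": [0,0,0],"rotation": [0,0,0],"jaw": -1},
  {"xyz": [0,0,0],"rotation": [0,0,0],"jaw": -1},
  {"xyz": [0,0,10],"rotation": [0,0,0],"jaw": -1},
  {"xyz": [0,0,10],"rotation": [0,0,0],"jaw": -1},
  {"xyz": [0,0,5],"rotation": [0,0,0],"jaw": -1},
  {"xyz": [0,0,5],"rotation": [0,0,0],"jaw": -1},
])

```text
time: 6.25
tcp_pos: [0.4356, -0.0705, 0.0069]
ee_rot: [-0.002, 0.703, 0.711, -0.004]
wrist_force: [-0.0, 0.1, 0.6]
width: 0.0854
finger_force: 0.0
```

```bash
python3 -c "
from h import *
to(436.8,-69.8,4,90.6);print(np.round(st()[2]['joint_positions'],3),st()[2]['ee_rot'])"
```

```text
turn 0.1 shift [0.7 1.2 2.9] at [435.6 -70.5   6.9] 90.7 t 6.25 w 85.4 F [-0.   0.1  0.6]
[ 0.273  0.786 -0.263  2.225  0.886  0.245 -0.776] [-0.00199954  0.7030004   0.71117344 -0.00433308]
```

Request:
carry_out([
  {"xyz": [0,1,3],"rotation": [0,0,0],"jaw": -1},
  {"xyz": [0,0,0],"rotation": [0,0,0],"jaw": 1},
  {"xyz": [0,0,0],"rotation": [0,0,0],"jaw": 1},
  {"xyz": [0,0,0],"rotation": [0,0,0],"jaw": 1},
  {"xyz": [0,0,0],"rotation": [0,0,0],"jaw": 1},
  {"xyz": [0,0,0],"rotation": [0,0,0],"jaw": 1},
  {"xyz": [0,0,0],"rotation": [0,0,0],"jaw": 1},
], newtons=40)

```text
time: 6.95
tcp_pos: [0.4374, -0.0708, 0.0055]
ee_rot: [-0.001, 0.703, 0.711, -0.004]
wrist_force: [-0.5, 0.1, 2.5]
width: 0.0486
finger_force: 41.6
```

Request:
carry_out([
  {"xyz": [0,0,-25],"rotation": [0,0,0],"jaw": 1},
  {"xyz": [-33,4,-25],"rotation": [0,0,0],"jaw": 1},
  {"xyz": [-38,4,-25],"rotation": [0,0,0],"jaw": 1},
  {"xyz": [-38,4,-25],"rotation": [0,0,0],"jaw": 1},
  {"xyz": [-38,4,-25],"rotation": [0,0,0],"jaw": 1},
  {"xyz": [-38,4,-25],"rotation": [0,0,0],"jaw": 1},
  {"xyz": [-38,4,-25],"rotation": [0,0,0],"jaw": 1},
  {"xyz": [-38,4,-20],"rotation": [0,0,0],"jaw": 1},
])

```text
time: 7.75
tcp_pos: [0.4694, -0.3327, 0.2025]
ee_rot: [-0.001, 0.703, 0.711, -0.003]
wrist_force: [1.6, 0.2, -1.2]
width: 0.0486
finger_force: 41.7
```

```bash
python3 -c "
from h import *
save('wrist','w3.png')
mould('wrist')
[print(*r) for r in biscuits('wrist')]
to(420,-286,60,85.2);print(np.round(st()[2]['joint_positions'],3),st()[2]['ee_rot'])"
```

```text
plate ((467.23388671875, -293.0766296386719), (232.9906005859375, 190.68373107910156), 85.31011199951172)
hole [ 425.5 -211.9] [59.5 58.1] 1.4 3421
hole [ 522.  -219.1] [54.1 54.3] 85.4 3498
hole [ 419.4 -287.5] [54.3 54.3] 85.4 2879
hole [ 515.6 -295.5] [59.5 58.7] 0.2 2719
hole [ 412.6 -362.8] [58.8 56.4] 19.5 2150
hole [ 509.5 -371.3] [53. 54.] 85.4 1817
[ 655.  -193.1] [54.3 23.7] 0.4 16.4 0.73 [459.  12.]
turn 5.1 shift [ 44.  -53.3 141.6] at [ 469.4 -334.3  201.6] 90.3 t 7.9 w 48.6 F [ 0.2  0.8 -0.2]
[ 1.023  0.653 -0.738  1.747  0.533  0.955  0.073] [ 4.35500315e-05  7.05334237e-01  7.08864776e-01 -3.78694948e-03]
```

View pics/w3.png

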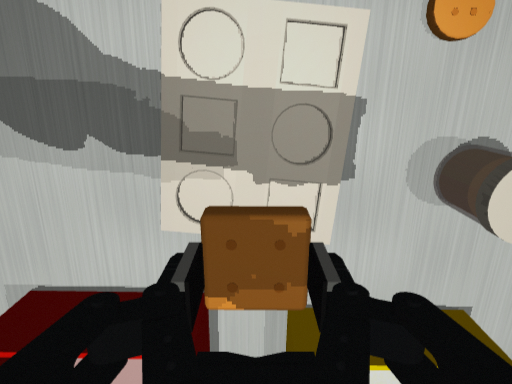

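The picture shows the held biscuit at (255,257). The recesses are round at (211,43), (301,134) and (205,195), and square at (313,53), (208,126) and (295,205). I'll measure the biscuit's offset in the hand next.

```bash
cat >> h.py <<'E'
def held():
    f,P,H=cloud("wrist"); p,w,s=st()
    m=(H[...,0]>5)&(H[...,0]<22)&(H[...,1]>150)&(abs(P[...,2]*1000-p[2]-10)<6)
    m[:, :]&=(np.linalg.norm(P[...,:2]*1000-p[:2],axis=-1)<60)
    q=P[m][:,:2]*1000-p[:2]; a=np.radians(w)
    t=np.c_[q@[np.cos(a),np.sin(a)],q@[np.sin(a),-np.cos(a)]]
    print("held in tool frame: x",np.round(np.percentile(t[:,0],[.5,99.5]),1),"y",np.round(np.percentile(t[:,1],[.5,99.5]),1),"rect",cv2.minAreaRect(t.astype(np.float32)),"ztop-tcp",np.round(np.median(P[m][:,2])*1000-p[2],1))
E
python3 -c "
from h import *
held()
to(509.5,-370.9,60,85.4)"
```

```text
held in tool frame: x [-25.4  22.6] y [-23.5  24.8] rect ((-2.2701263427734375, 0.4719047546386719), (50.38374710083008, 49.617408752441406), 0.1890956312417984) ztop-tcp 11.3
turn 5.1 shift [-36.   43.5 140.8] at [ 469.  -331.5  200.8] 90.5 t 7.95 w 48.7 F [-0.1  1.1 -0.6]
```

Request:
carry_out([
  {"xyz": [0,0,0],"rotation": [0,0,5.1],"jaw": 1},
  {"xyz": [-8.6,10.7,35],"rotation": [0,0,0],"jaw": 1},
  {"xyz": [-8.6,10.7,35],"rotation": [0,0,0],"jaw": 1},
  {"xyz": [-8.6,10.7,35],"rotation": [0,0,0],"jaw": 1},
  {"xyz": [-8.6,10.7,35],"rotation": [0,0,0],"jaw": 1},
  {"xyz": [0,0,0],"rotation": [0,0,0],"jaw": 1},
  {"xyz": [0,0,0],"rotation": [0,0,0],"jaw": 1},
])

```text
time: 8.65
tcp_pos: [0.5082, -0.3664, 0.0601]
ee_rot: [-0.003, 0.733, 0.68, -0.004]
wrist_force: [0.6, -0.3, 0.9]
width: 0.0493
finger_force: 41.7
```

```bash
python3 -c "
from h import *
held()
for i in range(4): optics.grab_frame('side'); to(509.5,-370.9,12.5,85.4)"
```

```text
held in tool frame: x [-21.8  26. ] y [-24.7  23.6] rect ((1.7950916290283203, -0.7161083221435547), (49.177146911621094, 49.64217758178711), 0.25208958983421326) ztop-tcp 9.0
turn 0.2 shift [-3.3  0.4 49.9] at [ 509.4 -367.6   62.4] 85.6 t 8.75 w 48.9 F [-0.1  0.1  0.2]
turn 0.2 shift [-2.7  0.2 50.3] at [ 509.5 -368.2   62.8] 85.6 t 8.8 w 48.7 F [ 0.1  0.7 -0.1]
turn 0.2 shift [-2.3  0.3 50.4] at [ 509.4 -368.5   62.9] 85.6 t 8.85 w 48.4 F [-0.1  0.6 -0.6]
turn 0.2 shift [-2.   0.4 50.2] at [ 509.3 -368.9   62.7] 85.6 t 8.9 w 48.9 F [ 0.7 -0.   0.5]
```

```bash
python3 -c "
from h import *
for i in range(3): held()
for i in range(3): optics.grab_frame('side'); to(509.5,-370.9,12.5,85.4)"
```

```text
held in tool frame: x [-22.2  25.6] y [-23.7  24.6] rect ((1.4653453826904297, 0.35886573791503906), (49.502376556396484, 48.954833984375), 89.92882537841797) ztop-tcp 10.7
held in tool frame: x [-22.2  25.6] y [-23.7  24.6] rect ((1.4092864990234375, 0.4493083953857422), (49.6131706237793, 49.14731216430664), 89.9698486328125) ztop-tcp 10.8
held in tool frame: x [-22.3  25.5] y [-23.8  24.6] rect ((1.3810501098632812, 0.30626869201660156), (49.43812561035156, 49.68790817260742), 0.17243030667304993) ztop-tcp 10.8
turn 0.1 shift [-1.7  0.9 49.2] at [ 508.7 -369.1   61.7] 85.5 t 9.1 w 49.1 F [-0.2  1.4 -0.6]
turn 0.1 shift [-1.7  1.  48.9] at [ 508.6 -369.1   61.4] 85.5 t 9.15 w 49.0 F [-0.6 -0.5 -0.3]
turn 0.1 shift [-1.8  1.  48.7] at [ 508.6 -369.    61.2] 85.5 t 9.2 w 48.8 F [0.  0.4 0.5]
```

```bash
python3 -c "
from h import *
mould('wrist');mould('wrist')"
```

```text
plate ((464.37530517578125, -325.5253601074219), (167.33079528808594, 191.68118286132812), 85.55393981933594)
hole [ 420.5 -238.1] [ 3.1 24. ] 84.8 196
hole [ 515.3 -295. ] [59.8 59.9] 46.5 8885
hole [ 418.1 -287.2] [54.6 53.8] 85.5 9035
hole [ 411.9 -364. ] [58.9 58.3] 80.8 6095
hole [ 510.5 -353.6] [17.3 54.3] 85.7 2128
plate ((464.2808532714844, -325.6150207519531), (168.01258850097656, 191.23025512695312), 85.16889953613281)
hole [ 420.2 -238. ] [ 3.1 23.9] 85.8 197
hole [ 515.3 -295. ] [59.7 59.8] 32.9 8885
hole [ 418.1 -287.1] [54.4 54. ] 85.3 9024
hole [ 411.8 -363.8] [58.5 58.6] 81.6 6110
hole [ 510.5 -353.6] [16.8 54.5] 86.0 2127
```

Request:
carry_out([
  {"xyz": [-3.4,0,15],"rotation": [0,0,0],"jaw": 1},
  {"xyz": [0,0,15],"rotation": [0,0,0],"jaw": 1},
  {"xyz": [0,0,6],"rotation": [0,0,0],"jaw": 1},
  {"xyz": [0,0,3],"rotation": [0,0,0],"jaw": 1},
  {"xyz": [0,0,3],"rotation": [0,0,0],"jaw": 1},
  {"xyz": [0,0,2],"rotation": [0,0,0],"jaw": 1},
  {"xyz": [0,0,2],"rotation": [0,0,0],"jaw": 1},
  {"xyz": [0,0,0],"rotation": [0,0,0],"jaw": 1},
])

```text
time: 10.1
tcp_pos: [0.508, -0.3724, 0.0149]
ee_rot: [-0.001, 0.734, 0.679, -0.004]
wrist_force: [0.2, -0.2, -0.3]
width: 0.0486
finger_force: 41.8
```

```bash
python3 -c "
from h import *
for i in range(3): held();to(508.8,-370.9,12.5,85.4)"
```

```text
held in tool frame: x [-22.3  25.5] y [-23.9  24.5] rect ((1.1638603210449219, 0.24537277221679688), (49.84202575683594, 49.49019241333008), 89.95508575439453) ztop-tcp 10.4
turn 0.1 shift [1.7 0.6 2.5] at [ 508.1 -372.5   15. ] 85.5 t 10.15 w 48.9 F [-0.3 -0.5 -1.1]
held in tool frame: x [-22.3  25.5] y [-23.9  24.5] rect ((1.4139270782470703, 0.14896583557128906), (49.95496368408203, 48.90553665161133), 89.94756317138672) ztop-tcp 10.4
turn 0.1 shift [1.7 0.5 2.6] at [ 508.1 -372.5   15.1] 85.5 t 10.2 w 48.7 F [-0.4 -0.1 -0.8]
held in tool frame: x [-22.2  25.5] y [-23.8  24.6] rect ((1.3658599853515625, 0.3781757354736328), (49.74078369140625, 49.080223083496094), 89.36335754394531) ztop-tcp 10.5
turn 0.1 shift [1.7 0.5 2.6] at [ 508.2 -372.6   15.1] 85.5 t 10.25 w 48.6 F [-0.  -0.9 -0.3]
```

Request:
carry_out([
  {"xyz": [0,0,0],"rotation": [0,0,0],"jaw": -0.4},
  {"xyz": [0,0,0],"rotation": [0,0,0],"jaw": -0.4},
  {"xyz": [0,0,0],"rotation": [0,0,0],"jaw": -0.4},
  {"xyz": [0,0,-15],"rotation": [0,0,0],"jaw": -0.4},
  {"xyz": [0,0,-35],"rotation": [0,0,0],"jaw": -1},
  {"xyz": [0,0,-45],"rotation": [0,0,0],"jaw": -1},
  {"xyz": [0,0,0],"rotation": [0,0,0],"jaw": -1},
])

```text
time: 10.95
tcp_pos: [0.5132, -0.3734, 0.117]
ee_rot: [0.004, 0.734, 0.679, -0.002]
wrist_force: [0.9, 0.5, 0.1]
width: 0.0852
finger_force: 0.0
```

```bash
python3 -c "
from h import *
for c in('wrist','scene','side'):
  print(c);[print(*r) for r in biscuits(c)]
to(656.3,-175.4,60,85.4)"
```

```text
wrist
[ 508.2 -371.4] [48. 49.] 85.7 23.2 0.97 [248. 195.]
scene
[447.8 118.5] [46.3 50.9] 74.7 16.1 0.94 [273. 170.]
[460.9  25.8] [49.4 50.2] 64.3 16.2 0.83 [248. 184.]
[543.9  12.9] [47.9 46.5] 8.0 16.1 0.94 [257. 207.]
[ 510.5 -372.1] [47.1 47.9] 86.5 23.2 0.83 [131. 252.]
[ 658.5 -177.6] [51.2 50.8] 13.7 16.3 0.8 [214. 266.]
side
[ 653.6 -172.8] [46.4 46.2] 20.7 17.4 0.79 [241. 178.]
[539.4  16. ] [44.4 45.2] 9.8 17.3 0.93 [257. 233.]
[455.8  29.1] [47.1 49.9] 15.7 17.1 0.79 [286. 244.]
[443.4 121.2] [46.2 45.4] 72.2 16.9 0.96 [281. 274.]
turn 0.1 shift [208.2 131.7  50.5] at [ 508.4 -372.3  110.5] 85.5 t 11.1 w 85.3 F [ 0.1 -1.1 -0.3]
```

Request:
carry_out([
  {"xyz": [34.7,22,0],"rotation": [0,0,0],"jaw": -1},
  {"xyz": [34.7,22,0],"rotation": [0,0,0],"jaw": -1},
  {"xyz": [34.7,22,0],"rotation": [0,0,0],"jaw": -1},
  {"xyz": [34.7,22,0],"rotation": [0,0,0],"jaw": -1},
  {"xyz": [34.7,22,25],"rotation": [0,0,0],"jaw": -1},
  {"xyz": [34.7,22,25],"rotation": [0,0,0],"jaw": -1},
  {"xyz": [0,0,0],"rotation": [0,0,0],"jaw": -1},
  {"xyz": [0,0,0],"rotation": [0,0,0],"jaw": -1},
])

```text
time: 11.9
tcp_pos: [0.6549, -0.173, 0.0558]
ee_rot: [-0.003, 0.733, 0.68, -0.005]
wrist_force: [1.2, -0.0, -0.9]
width: 0.0856
finger_force: 0.0
```

```bash
python3 -c "
from h import *
for i in range(3): r=biscuits('wrist')
[print(*q) for q in r]
to(656.2,-175.2,4,85.4)"
```

```text
[ 655.3 -176.4] [53.7 53.2] 23.7 16.2 0.79 [256. 222.]
turn 0.0 shift [ 2.   0.8 53.9] at [ 655.2 -177.1   57.9] 85.4 t 12.05 w 85.7 F [ 0.2 -0.9 -0. ]
```

Request:
carry_out([
  {"xyz": [0.7,0,30],"rotation": [0,0,0],"jaw": -1},
  {"xyz": [0,0,24],"rotation": [0,0,0],"jaw": -1},
  {"xyz": [0,0,0],"rotation": [0,0,0],"jaw": -1},
  {"xyz": [0,0,0],"rotation": [0,0,0],"jaw": 1},
  {"xyz": [0,0,0],"rotation": [0,0,0],"jaw": 1},
  {"xyz": [0,0,0],"rotation": [0,0,0],"jaw": 1},
  {"xyz": [0,0,0],"rotation": [0,0,0],"jaw": 1},
  {"xyz": [0,0,0],"rotation": [0,0,0],"jaw": 1},
])

```text
time: 12.85
tcp_pos: [0.6573, -0.1751, 0.0065]
ee_rot: [0.0, 0.734, 0.679, -0.003]
wrist_force: [-0.1, 0.1, 6.9]
width: 0.0535
finger_force: 41.9
```

```bash
python3 -c "
from h import *
to(516.3,-293.6,74,85.4)"
```

```text
turn 0.1 shift [-129.4 -131.   -67.5] at [ 657.3 -175.1    6.5] 85.5 t 12.85 w 53.5 F [-0.1  0.1  6.9]
```

Request:
carry_out([
  {"xyz": [0,0,-34],"rotation": [0,0,0],"jaw": 1},
  {"xyz": [0,0,-34],"rotation": [0,0,0],"jaw": 1},
  {"xyz": [-32.3,-32.7,0],"rotation": [0,0,0],"jaw": 1},
  {"xyz": [-32.3,-32.7,0],"rotation": [0,0,0],"jaw": 1},
  {"xyz": [-32.3,-32.7,0],"rotation": [0,0,0],"jaw": 1},
  {"xyz": [-32.3,-32.7,0],"rotation": [0,0,0],"jaw": 1},
  {"xyz": [0,0,0],"rotation": [0,0,0],"jaw": 1},
  {"xyz": [0,0,0],"rotation": [0,0,0],"jaw": 1},
])

```text
time: 13.65
tcp_pos: [0.5152, -0.2946, 0.0743]
ee_rot: [-0.0, 0.735, 0.678, -0.004]
wrist_force: [0.6, 0.2, 0.8]
width: 0.0537
finger_force: 42.2
```

```bash
python3 -c "
from h import *
for i in range(3): optics.grab_frame('side')
mould('wrist')
for i in range(2): held();to(516,-295,12.5,85.4)"
```

```text
plate ((468.6663513183594, -269.309814453125), (192.82191467285156, 191.2554473876953), 85.32405853271484)
hole [ 424.4 -211.4] [58.9 59.4] 32.8 7572
hole [ 521.3 -219.3] [54.6 54.4] 85.4 8028
hole [ 515.2 -283. ] [33.4 59.9] 89.7 2316
hole [ 418.4 -288.1] [53.8 53.5] 85.5 5656
hole [ 409. -347.] [43.9 21.2] 8.2 874
held in tool frame: x [-27.6  25.5] y [-25.5  26.6] rect ((-1.3613471984863281, 0.1378936767578125), (55.22943878173828, 54.23918151855469), 34.339508056640625) ztop-tcp 9.8
turn 0.3 shift [-3.7 -0.9 61.3] at [ 517.2 -291.4   73.8] 85.7 t 13.9 w 53.5 F [-0.4  0.3  0.3]
held in tool frame: x [-27.5  25.6] y [-25.6  26.6] rect ((-1.2194099426269531, 0.16646575927734375), (55.40567398071289, 54.23994827270508), 37.66722106933594) ztop-tcp 9.8
turn 0.3 shift [-3.5 -0.7 61.2] at [ 516.9 -291.6   73.7] 85.7 t 13.95 w 53.3 F [0.4 0.3 0.1]
```

Request:
carry_out([
  {"xyz": [-2.5,-1.8,20],"rotation": [0,0,0],"jaw": 1},
  {"xyz": [0,0,20],"rotation": [0,0,0],"jaw": 1},
  {"xyz": [0,0,8],"rotation": [0,0,0],"jaw": 1},
  {"xyz": [0,0,3],"rotation": [0,0,0],"jaw": 1},
  {"xyz": [0,0,3],"rotation": [0,0,0],"jaw": 1},
  {"xyz": [0,0,3],"rotation": [0,0,0],"jaw": 1},
  {"xyz": [0,0,1],"rotation": [0,0,0],"jaw": 1},
  {"xyz": [0,0,0],"rotation": [0,0,0],"jaw": 1},
])

```text
time: 14.75
tcp_pos: [0.5142, -0.2949, 0.016]
ee_rot: [-0.001, 0.734, 0.679, -0.003]
wrist_force: [0.4, 1.7, 0.2]
width: 0.0538
finger_force: 42.2
```

```bash
python3 -c "
from h import *
for i in range(3): held();to(515.2,-295,12.5,85.4)"
```

```text
held in tool frame: x [-53.8  25.5] y [-25.8  26.3] rect ((-14.72736930847168, 0.48151588439941406), (54.073421478271484, 81.40764617919922), 89.5634765625) ztop-tcp 9.6
turn 0.2 shift [0.  1.  3.5] at [ 514.2 -294.9   16. ] 85.6 t 14.8 w 53.5 F [0.9 2.  1.1]
held in tool frame: x [-53.9  25.5] y [-25.8  26.4] rect ((-14.801944732666016, 0.26371002197265625), (81.67826080322266, 54.02180862426758), 1.0019257068634033) ztop-tcp 9.6
turn 0.2 shift [0.  1.  3.5] at [ 514.2 -294.9   16. ] 85.6 t 14.85 w 54.0 F [1.3 1.7 0.7]
held in tool frame: x [-53.8  25.5] y [-25.8  26.5] rect ((-14.661041259765625, 0.41730308532714844), (81.37413024902344, 53.95720291137695), 0.19870516657829285) ztop-tcp 9.6
turn 0.2 shift [0.  1.  3.5] at [ 514.2 -294.9   16. ] 85.6 t 14.9 w 53.4 F [1.9 3.  0.7]
```

Request:
carry_out([
  {"xyz": [0,0,0],"rotation": [0,0,0],"jaw": -0.5},
  {"xyz": [0,0,0],"rotation": [0,0,0],"jaw": -0.5},
  {"xyz": [0,0,0],"rotation": [0,0,0],"jaw": -0.5},
  {"xyz": [0,0,-15],"rotation": [0,0,0],"jaw": -0.5},
  {"xyz": [0,0,-35],"rotation": [0,0,0],"jaw": -1},
  {"xyz": [0,0,-45],"rotation": [0,0,0],"jaw": -1},
  {"xyz": [0,0,0],"rotation": [0,0,0],"jaw": -1},
])

```text
time: 15.6
tcp_pos: [0.5182, -0.2961, 0.1171]
ee_rot: [0.004, 0.734, 0.679, -0.002]
wrist_force: [1.2, -0.6, 0.2]
width: 0.0854
finger_force: 0.0
```

```bash
python3 -c "
from h import *
for c in('wrist','scene'):
  print(c);[print(*r) for r in biscuits(c)]
to(541,15,60,99.5)"
```

```text
wrist
[ 514.3 -296.4] [52.8 53.1] 36.7 23.2 0.8 [249. 197.]
[ 508.5 -370.9] [48.  49.5] 85.1 23.1 0.98 [250. 282.]
scene
[447.3 118.5] [46.9 50.3] 77.0 16.5 0.92 [273. 170.]
[460.9  25.7] [49.4 53.7] 63.1 16.6 0.78 [248. 184.]
[543.5  12.9] [47.9 48.3] 8.4 16.5 0.94 [257. 207.]
[ 520.7 -295.5] [37.3 51.8] 26.5 22.7 0.88 [156. 243.]
[ 511.7 -371.5] [47.  49.2] 85.6 22.9 0.95 [129. 251.]
turn -14.0 shift [302.2  77.2  52.6] at [ 514.7 -295.8  112.6] 85.5 t 15.7 w 85.6 F [-0.9 -0.3 -0.6]
```

Request:
carry_out([
  {"xyz": [0,0,0],"rotation": [0,0,-7],"jaw": -1},
  {"xyz": [0,0,0],"rotation": [0,0,-7],"jaw": -1},
  {"xyz": [43,11,0],"rotation": [0,0,0],"jaw": -1},
  {"xyz": [43,11,0],"rotation": [0,0,0],"jaw": -1},
  {"xyz": [43,11,0],"rotation": [0,0,0],"jaw": -1},
  {"xyz": [43,11,0],"rotation": [0,0,0],"jaw": -1},
  {"xyz": [43,11,0],"rotation": [0,0,0],"jaw": -1},
  {"xyz": [43,11,26],"rotation": [0,0,0],"jaw": -1},
])

```text
time: 16.5
tcp_pos: [0.5376, -0.0292, 0.0853]
ee_rot: [-0.0, 0.646, 0.763, -0.002]
wrist_force: [1.6, 0.2, -0.5]
width: 0.0851
finger_force: 0.0
```

Request:
carry_out([
  {"xyz": [43,11,26],"rotation": [0,0,0],"jaw": -1},
  {"xyz": [0,0,0],"rotation": [0,0,0],"jaw": -1},
  {"xyz": [0,0,0],"rotation": [0,0,0],"jaw": -1},
])

```text
time: 16.8
tcp_pos: [0.5381, 0.0131, 0.0574]
ee_rot: [-0.003, 0.644, 0.765, -0.005]
wrist_force: [0.0, -0.9, -0.1]
width: 0.0857
finger_force: 0.0
```

```bash
python3 -c "
from h import *
for i in range(4): r=biscuits('wrist')
[print(*q) for q in r]
to(541,15,4,99.5)"
```

```text
[443.2 112.7] [34.1 49.9] 73.7 16.1 0.65 [109.  23.]
[569.1 132.3] [4.4 4.4] 73.7 16.7 0.81 [352.  12.]
[542.9 115.6] [4.3 4.8] 2.5 16.9 0.8 [295.  38.]
[564.2 110.9] [4.6 4. ] 5.8 16.8 0.8 [333.  55.]
[457.2  28. ] [54.  53.8] 89.8 16.2 0.79 [123. 172.]
[540.8  14.8] [49.2 49.2] 10.1 16.2 0.98 [259. 214.]
turn -0.1 shift [ 5.   2.2 54.9] at [539.6   9.7  58.9] 99.4 t 17.0 w 85.5 F [ 0.2 -0.1  0.2]
```

Request:
carry_out([
  {"xyz": [4.9,2,30],"rotation": [0,0,-0.4],"jaw": -1},
  {"xyz": [0,0,25],"rotation": [0,0,0],"jaw": -1},
  {"xyz": [0,0,0],"rotation": [0,0,0],"jaw": -1},
  {"xyz": [0,0,0],"rotation": [0,0,0],"jaw": 1},
  {"xyz": [0,0,0],"rotation": [0,0,0],"jaw": 1},
  {"xyz": [0,0,0],"rotation": [0,0,0],"jaw": 1},
  {"xyz": [0,0,0],"rotation": [0,0,0],"jaw": 1},
  {"xyz": [0,0,0],"rotation": [0,0,0],"jaw": 1},
])

```text
time: 17.8
tcp_pos: [0.5414, 0.0165, 0.0053]
ee_rot: [-0.0, 0.643, 0.765, -0.003]
wrist_force: [-1.6, -0.2, 6.0]
width: 0.0488
finger_force: 41.6
```

```bash
python3 -c "
from h import *
to(521.3,-219.4,75,85.5)"
```

```text
turn 14.4 shift [-236.8   -1.5  -69.7] at [541.4  16.5   5.3] 99.9 t 17.8 w 48.8 F [-1.6 -0.2  6. ]
```

Request:
carry_out([
  {"xyz": [0,0,-35],"rotation": [0,0,7.2],"jaw": 1},
  {"xyz": [0,0,-35],"rotation": [0,0,7.2],"jaw": 1},
  {"xyz": [-47.4,-0.3,0],"rotation": [0,0,0],"jaw": 1},
  {"xyz": [-47.4,-0.3,0],"rotation": [0,0,0],"jaw": 1},
  {"xyz": [-47.4,-0.3,0],"rotation": [0,0,0],"jaw": 1},
  {"xyz": [-47.4,-0.3,0],"rotation": [0,0,0],"jaw": 1},
  {"xyz": [-47.4,-0.3,0],"rotation": [0,0,0],"jaw": 1},
  {"xyz": [0,0,0],"rotation": [0,0,0],"jaw": 1},
])

```text
time: 18.6
tcp_pos: [0.5185, -0.2293, 0.0747]
ee_rot: [0.001, 0.739, 0.674, -0.006]
wrist_force: [0.4, 0.4, -0.1]
width: 0.0487
finger_force: 41.9
```

```bash
python3 -c "
from h import *
for i in range(5): optics.grab_frame('side')
mould('wrist')
for i in range(2): held();to(521.4,-219.4,12.5,85.4)"
```

```text
plate ((471.37158203125, -233.79818725585938), (121.76891326904297, 191.41827392578125), 85.41348266601562)
hole [ 424.2 -212.4] [57.9 59.7] 33.4 5428
hole [ 522.3 -205.8] [24.5 54.3] 85.8 2725
hole [ 418.5 -273.7] [22.  51.7] 84.7 1098
hole [ 403.7 -350.5] [26.3 27.3] 85.5 522
held in tool frame: x [-25.   23.5] y [-23.8  24.5] rect ((-1.1318531036376953, 0.2225322723388672), (50.23281478881836, 49.60005569458008), 0.2656804323196411) ztop-tcp 10.8
turn 0.3 shift [-2.1  0.1 62.5] at [ 521.5 -217.3   75. ] 85.7 t 18.95 w 48.6 F [-0.1 -0.4  0.6]
held in tool frame: x [-24.8  23.7] y [-23.8  24.6] rect ((-0.9342918395996094, 0.3495368957519531), (49.60570526123047, 49.76360321044922), 89.75299072265625) ztop-tcp 10.8
turn 0.3 shift [-1.9  0.2 62.5] at [ 521.4 -217.5   75. ] 85.7 t 19.0 w 48.7 F [ 0.3 -0.5 -0.6]
```

Request:
carry_out([
  {"xyz": [-1.2,-0.3,20],"rotation": [0,0,0.3],"jaw": 1},
  {"xyz": [0,0,20],"rotation": [0,0,0],"jaw": 1},
  {"xyz": [0,0,10],"rotation": [0,0,0],"jaw": 1},
  {"xyz": [0,0,3],"rotation": [0,0,0],"jaw": 1},
  {"xyz": [0,0,3],"rotation": [0,0,0],"jaw": 1},
  {"xyz": [0,0,3],"rotation": [0,0,0],"jaw": 1},
  {"xyz": [0,0,1],"rotation": [0,0,0],"jaw": 1},
  {"xyz": [0,0,0],"rotation": [0,0,0],"jaw": 1},
])

```text
time: 19.8
tcp_pos: [0.5214, -0.2193, 0.0167]
ee_rot: [-0.0, 0.736, 0.677, -0.003]
wrist_force: [-2.4, 3.2, 10.0]
width: 0.0487
finger_force: 44.1
```

```bash
python3 -c "
from h import *
for i in range(3): held();to(521.2,-219.4,12.5,85.4)"
```

```text
held in tool frame: x [-53.6  23. ] y [-23.9  24.5] rect ((-16.391887664794922, 0.08793067932128906), (79.49911499023438, 49.67366027832031), 0.01777411438524723) ztop-tcp 11.2
turn -0.1 shift [-0.1 -0.2  4.2] at [ 521.4 -219.3   16.7] 85.3 t 19.85 w 48.7 F [-1.9  3.2 10.2]
held in tool frame: x [-53.8  23. ] y [-23.9  24.5] rect ((-16.21554946899414, 0.13595199584960938), (79.18301391601562, 49.63788986206055), 0.25816166400909424) ztop-tcp 11.2
turn -0.1 shift [-0.1 -0.2  4.2] at [ 521.4 -219.3   16.7] 85.3 t 19.9 w 48.7 F [-2.2  2.8 10.9]
held in tool frame: x [-53.7  23. ] y [-23.9  24.4] rect ((-16.015209197998047, 0.1911182403564453), (78.85940551757812, 49.634063720703125), 0.14596012234687805) ztop-tcp 11.2
turn -0.1 shift [-0.1 -0.2  4.3] at [ 521.4 -219.3   16.8] 85.3 t 19.95 w 48.9 F [-1.6  2.9  9.6]
```

Request:
carry_out([
  {"xyz": [0.5,0,-1],"rotation": [0,0,0],"jaw": 1},
  {"xyz": [0.7,-0.6,0],"rotation": [0,0,0],"jaw": 1},
  {"xyz": [0,0,1],"rotation": [0,0,0],"jaw": 1},
  {"xyz": [0,0,1],"rotation": [0,0,0],"jaw": 1},
  {"xyz": [0,0,0],"rotation": [0,0,0],"jaw": 1},
])

```text
time: 20.45
tcp_pos: [0.5214, -0.2188, 0.0154]
ee_rot: [0.0, 0.736, 0.677, -0.003]
wrist_force: [-1.4, 1.3, 12.2]
width: 0.0482
finger_force: 44.9
```

```bash
python3 -c "
from h import *
for i in range(1): held();to(521.2,-219.4,12.5,85.4)"
```

```text
held in tool frame: x [-53.   22.7] y [-23.9  24.5] rect ((-15.585418701171875, 0.18826866149902344), (49.597267150878906, 77.3639144897461), 89.84524536132812) ztop-tcp 11.4
turn -0.1 shift [-0.6 -0.1  2.9] at [ 521.4 -218.8   15.4] 85.3 t 20.5 w 48.8 F [-0.4  1.5 11.5]
```

Request:
carry_out([
  {"xyz": [0.5,0,-2],"rotation": [0,0,0],"jaw": 1},
  {"xyz": [0.6,0,0],"rotation": [0,0,0],"jaw": 1},
  {"xyz": [0,0,1],"rotation": [0,0,0],"jaw": 1},
  {"xyz": [0,0,1],"rotation": [0,0,0],"jaw": 1},
  {"xyz": [0,0,1],"rotation": [0,0,0],"jaw": 1},
  {"xyz": [0,0,0],"rotation": [0,0,0],"jaw": 1},
])

```text
time: 21.1
tcp_pos: [0.5201, -0.2179, 0.0143]
ee_rot: [-0.0, 0.736, 0.677, -0.004]
wrist_force: [-2.6, 0.8, 16.4]
width: 0.0486
finger_force: 45.8
```

```bash
python3 -c "
from h import *
for i in range(1): held();to(521.2,-219.4,12.5,85.4)"
```

```text
held in tool frame: x [-52.8  22.5] y [-23.9  24.5] rect ((-15.437564849853516, 0.437255859375), (49.84484100341797, 77.0423355102539), 89.93173217773438) ztop-tcp 11.7
turn -0.2 shift [-1.4  1.2  1.8] at [ 520.1 -217.9   14.3] 85.2 t 21.15 w 48.5 F [-2.4  1.4 16.5]
```

Request:
carry_out([
  {"xyz": [0,0,-0.5],"rotation": [0,0,0],"jaw": -0.4},
  {"xyz": [0,0,0],"rotation": [0,0,0],"jaw": -0.4},
  {"xyz": [0,0,0],"rotation": [0,0,0],"jaw": -0.4},
  {"xyz": [0,0,-15],"rotation": [0,0,0],"jaw": -0.4},
  {"xyz": [0,0,-35],"rotation": [0,0,0],"jaw": -1},
  {"xyz": [0,0,-45],"rotation": [0,0,0],"jaw": -1},
  {"xyz": [0,0,0],"rotation": [0,0,0],"jaw": -1},
  {"xyz": [0,0,0],"rotation": [0,0,0],"jaw": -1},
])

```text
time: 21.95
tcp_pos: [0.521, -0.2182, 0.1099]
ee_rot: [0.0, 0.736, 0.677, -0.003]
wrist_force: [0.5, -0.3, -0.3]
width: 0.0853
finger_force: 0.0
```

```bash
python3 -c "
from h import *
for i in range(3): r=biscuits('wrist')
[print(*q) for q in r]
f,P,H=cloud('wrist')
z=P[...,2]*1000
m=(abs(P[...,0]*1000-521)<32)&(abs(P[...,1]*1000+219.5)<32)&(H[...,1]>150)&(z>12)
q=P[m]*1000; A=np.c_[q[:,:2]-[521,-219.5],np.ones(len(q))]
k=z[m]>19
print(np.linalg.lstsq(A[k],q[k,2],rcond=None)[0])
to(521.2,-219.4,12.5,85.4)"
```

```text
[ 520.5 -219.4] [47.9 48.8] 85.6 26.4 0.98 [257. 204.]
[ 514.4 -295.8] [53.9 53.4] 36.5 23.1 0.79 [257. 291.]
[ 509.9 -353.7] [13.5 49. ] 85.0 22.8 0.81 [257. 349.]
[-5.77125214e-03 -7.80141998e-02  2.74890968e+01]
turn -0.2 shift [-1.6  1.9 94.7] at [ 519.4 -217.7  107.2] 85.2 t 22.15 w 85.8 F [-0.3  0.4  0. ]
```

Request:
carry_out([
  {"xyz": [-18,1.5,30],"rotation": [0,0,0],"jaw": 1},
  {"xyz": [0,0,30],"rotation": [0,0,0],"jaw": 1},
  {"xyz": [0,0,0],"rotation": [0,0,0],"jaw": 1},
  {"xyz": [0,0,0],"rotation": [0,0,0],"jaw": 1},
  {"xyz": [0,0,15],"rotation": [0,0,0],"jaw": 1},
  {"xyz": [0,0,4],"rotation": [0,0,0],"jaw": 1},
  {"xyz": [0,0,2],"rotation": [0,0,0],"jaw": 1},
  {"xyz": [0,0,2],"rotation": [0,0,0],"jaw": 1},
])

```text
time: 22.95
tcp_pos: [0.5208, -0.236, 0.0265]
ee_rot: [-0.0, 0.736, 0.677, -0.003]
wrist_force: [0.6, -0.5, 0.4]
width: -0.0
finger_force: 0.0
```

Request:
carry_out([
  {"xyz": [0,0,1],"rotation": [0,0,0],"jaw": 1},
  {"xyz": [0,0,1],"rotation": [0,0,0],"jaw": 1},
  {"xyz": [0,0,0],"rotation": [0,0,0],"jaw": 1},
])

```text
time: 23.25
tcp_pos: [0.5197, -0.2362, 0.0232]
ee_rot: [-0.001, 0.736, 0.677, -0.004]
wrist_force: [0.4, -0.1, 0.3]
width: 0.0
finger_force: 0.2
```

```bash
cat >> h.py <<'E'
def tilt(x,y,yaw=85.4):
    f,P,H=cloud('wrist'); a=np.radians(yaw)
    q=P[(H[...,1]>150)&(H[...,0]<22)&(P[...,2]>.015)&(P[...,2]<.04)]*1000-[x,y,0]
    q=q[np.hypot(q[:,0],q[:,1])<40]
    u=q[:,0]*np.cos(a)+q[:,1]*np.sin(a)
    for b in range(-30,30,6):
        k=(u>=b)&(u<b+6)
        if k.sum()>5: print(b+3,np.round(np.percentile(q[k,2],[10,50,90]),1),k.sum())
E
python3 -c "
from h import *
tilt(521,-219.5);save('wrist','w4.png');save('scene','s4.png',(110,190,200,270),6)"
```

```text
-27 [22.2 22.5 23.3] 35
-21 [22.2 23.1 23.9] 359
-15 [22.3 23.2 23.9] 511
-9 [22.4 23.2 24. ] 892
-3 [22.3 23.2 23.9] 1177
3 [22.4 23.2 24. ] 1194
9 [22.5 23.3 24. ] 1266
15 [22.4 23.2 24. ] 1287
21 [18.3 22.6 23.7] 1612
```

View pics/w4.png

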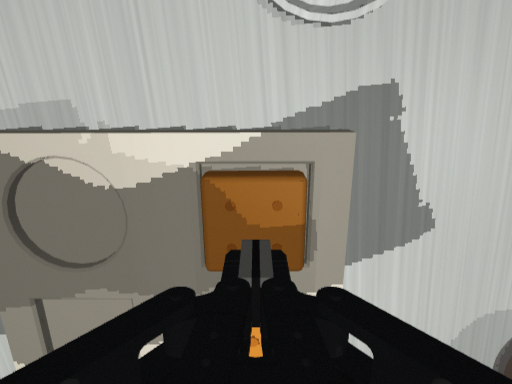

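The picture shows the square now flat at (255,220) in its recess, with its top at 23.2 mm, so it is seated. Next is the far square.

Request:
carry_out([
  {"xyz": [0,0,-45],"rotation": [0,0,4],"jaw": -1},
  {"xyz": [0,0,-45],"rotation": [0,0,8],"jaw": -1},
])

```text
time: 23.6
tcp_pos: [0.519, -0.2353, 0.1127]
ee_rot: [-0.003, 0.804, 0.595, -0.005]
wrist_force: [0.3, -0.9, -0.1]
width: 0.0285
finger_force: 0.0
```

```bash
python3 -c "
from h import *
[print(*q) for q in biscuits('scene')];
to(445.5,120.5,80,73.6)"
```

```text
[448.5 118.6] [46.1 50.6] 74.7 16.6 0.94 [273. 170.]
[460.7  25.9] [49.3 53.1] 63.1 16.4 0.79 [248. 184.]
[ 522.7 -220.9] [46.5 48.8] 84.8 23.1 0.94 [181. 232.]
[ 515.7 -295.7] [48.7 53.7] 69.9 22.8 0.81 [155. 242.]
[ 510.6 -371.6] [47.4 51.3] 83.9 22.9 0.95 [129. 251.]
turn -1.0 shift [ 319.7 -176.2   40.7] at [ 524.2 -236.   120.7] 72.6 t 23.65 w 35.9 F [2.  0.2 4.2]
```

Request:
carry_out([
  {"xyz": [40,-22,0],"rotation": [0,0,-1],"jaw": -1},
  {"xyz": [40,-22,0],"rotation": [0,0,0],"jaw": -1},
  {"xyz": [40,-22,0],"rotation": [0,0,0],"jaw": -1},
  {"xyz": [40,-22,0],"rotation": [0,0,0],"jaw": -1},
  {"xyz": [40,-22,0],"rotation": [0,0,0],"jaw": -1},
  {"xyz": [40,-22,10],"rotation": [0,0,0],"jaw": -1},
  {"xyz": [40,-22,15],"rotation": [0,0,0],"jaw": -1},
  {"xyz": [40,-22,15],"rotation": [0,0,0],"jaw": -1},
])

```text
time: 24.45
tcp_pos: [0.4382, 0.1216, 0.0724]
ee_rot: [-0.001, 0.798, 0.603, -0.003]
wrist_force: [0.8, -0.6, -0.3]
width: 0.0854
finger_force: 0.0
```

```bash
python3 -c "
from h import *
for i in range(8): r=biscuits('wrist')
[print(*q) for q in r if min(q[1])>20]
to(445.5,120.5,5,73.6);print(np.round(st()[2]['joint_positions'],3))"
```

```text
[445.2 120.5] [48.9 49.1] 73.5 16.2 0.99 [263. 207.]
[457.1  28.5] [53.1 53.5] 59.6 16.1 0.79 [312. 318.]
turn 0.4 shift [ 4.2  5.5 67.8] at [439.1 118.   72.8] 74.0 t 24.85 w 85.2 F [ 0.1 -0.3  0.5]
[-0.037  0.671 -0.422  2.167  0.65   0.437 -1.259]
```

Request:
carry_out([
  {"xyz": [4.1,5.4,14],"rotation": [0,0,0.4],"jaw": -1},
  {"xyz": [0,0,14],"rotation": [0,0,0],"jaw": -1},
  {"xyz": [0,0,12],"rotation": [0,0,0],"jaw": -1},
  {"xyz": [0,0,10],"rotation": [0,0,0],"jaw": -1},
  {"xyz": [0,0,9],"rotation": [0,0,0],"jaw": -1},
  {"xyz": [0,0,8],"rotation": [0,0,0],"jaw": -1},
  {"xyz": [0,0,0],"rotation": [0,0,0],"jaw": -1},
  {"xyz": [0,0,0],"rotation": [0,0,0],"jaw": -1},
])

```text
time: 25.65
tcp_pos: [0.4443, 0.1223, 0.0055]
ee_rot: [-0.001, 0.799, 0.601, -0.004]
wrist_force: [1.0, -0.5, 0.6]
width: 0.0854
finger_force: 0.0
```

```bash
python3 -c "
from h import *
to(445.3,120.5,5,73.5);print(np.round(st()[2]['joint_positions'],3))"
```

```text
turn 0.3 shift [-1.4  1.5  0.5] at [444.3 122.3   5.5] 73.8 t 25.65 w 85.4 F [ 1.  -0.5  0.6]
[-0.147  0.797 -0.27   2.174  0.784  0.275 -1.386]
```

Request:
carry_out([
  {"xyz": [-1.3,1.2,0],"rotation": [0,0,0.3],"jaw": -1},
  {"xyz": [0,0,0],"rotation": [0,0,0],"jaw": 1},
  {"xyz": [0,0,0],"rotation": [0,0,0],"jaw": 1},
  {"xyz": [0,0,0],"rotation": [0,0,0],"jaw": 1},
  {"xyz": [0,0,0],"rotation": [0,0,0],"jaw": 1},
  {"xyz": [0,0,0],"rotation": [0,0,0],"jaw": 1},
  {"xyz": [0,0,-35],"rotation": [0,0,0],"jaw": 1},
  {"xyz": [0,0,-35],"rotation": [0,0,0],"jaw": 1},
])

```text
time: 26.45
tcp_pos: [0.4446, 0.1208, 0.0759]
ee_rot: [-0.001, 0.801, 0.599, -0.005]
wrist_force: [0.7, 0.8, 0.1]
width: 0.0486
finger_force: 42.2
```

```bash
python3 -c "
from h import *
held();to(418.4,-287.6,75,85.4);print(np.round(st()[2]['joint_positions'],3))"
```

```text
held in tool frame: x [-25.8  21.8] y [-26.   22.1] rect ((-1.9636383056640625, -1.7869129180908203), (49.56781768798828, 49.01904296875), 0.39239072799682617) ztop-tcp 5.4
turn -11.8 shift [-410.4    4.1    5.5] at [447.3 121.8  80.5] 73.6 t 26.5 w 48.8 F [ 0.3 -0.2  3.6]
[-0.011  0.668 -0.465  2.144  0.656  0.474 -1.273]
```

Request:
carry_out([
  {"xyz": [0,0,0],"rotation": [0,0,-5.9],"jaw": 1},
  {"xyz": [0,0,0],"rotation": [0,0,-5.9],"jaw": 1},
  {"xyz": [-45.5,4,0],"rotation": [0,0,0],"jaw": 1},
  {"xyz": [-45.5,4,0],"rotation": [0,0,0],"jaw": 1},
  {"xyz": [-45.5,0,0],"rotation": [0,0,0],"jaw": 1},
  {"xyz": [-45.5,0,0],"rotation": [0,0,0],"jaw": 1},
  {"xyz": [-45.5,0,0],"rotation": [0,0,0],"jaw": 1},
  {"xyz": [-45.5,0,0],"rotation": [0,0,0],"jaw": 1},
])

```text
time: 27.3
tcp_pos: [0.4309, -0.1537, 0.0767]
ee_rot: [-0.001, 0.735, 0.678, -0.004]
wrist_force: [0.7, 0.6, 0.1]
width: 0.0486
finger_force: 42.2
```

Request:
carry_out([
  {"xyz": [-45.5,0,0],"rotation": [0,0,0],"jaw": 1},
  {"xyz": [-45.5,-4,0],"rotation": [0,0,0],"jaw": 1},
  {"xyz": [-45.5,0,0],"rotation": [0,0,0],"jaw": 1},
  {"xyz": [0,0,0],"rotation": [0,0,0],"jaw": 1},
  {"xyz": [0,0,0],"rotation": [0,0,0],"jaw": 1},
  {"xyz": [0,0,0],"rotation": [0,0,0],"jaw": 1},
  {"xyz": [0,0,0],"rotation": [0,0,0],"jaw": 1},
])

```text
time: 28.0
tcp_pos: [0.4168, -0.2858, 0.0773]
ee_rot: [-0.001, 0.734, 0.679, -0.004]
wrist_force: [-0.1, 0.7, -0.4]
width: 0.0485
finger_force: 42.2
```

```bash
python3 -c "
from h import *
optics.grab_frame('side')
mould('wrist')
for i in range(3): held();to(418.4,-287.6,12.5,85.4)
print(np.round(st()[2]['joint_positions'],3))"
```

```text
plate ((469.238037109375, -273.24273681640625), (200.47569274902344, 191.63568115234375), 85.40113067626953)
hole [ 425.6 -211.6] [59.6 59.9] 32.7 7570
hole [ 524.5 -194.9] [ 7.2 52.9] 87.9 485
hole [ 511.2 -281.4] [59.  27.2] 18.4 405
hole [ 420.6 -273.9] [24.5 54.4] 85.8 2699
hole [ 512.2 -349. ] [ 5.6 52.8] 84.3 243
hole [ 411.9 -381.7] [25.7 58.3] 85.5 1523
held in tool frame: x [-23.7  24.4] y [-23.7  24.5] rect ((0.13396072387695312, 0.3946704864501953), (49.591941833496094, 49.89228439331055), 0.007854748517274857) ztop-tcp 10.0
turn 0.1 shift [-1.   1.8 64.8] at [ 416.7 -286.4   77.3] 85.5 t 28.15 w 48.7 F [ 0.3  0.4 -0.8]
held in tool frame: x [-23.7  24.5] y [-23.8  24.5] rect ((0.06794357299804688, 0.2886772155761719), (49.70747756958008, 49.40447998046875), 89.99271392822266) ztop-tcp 10.0
turn 0.0 shift [-0.7  1.8 64.8] at [ 416.6 -286.7   77.3] 85.4 t 28.2 w 48.6 F [-0.1  0.9 -0.3]
held in tool frame: x [-23.7  24.5] y [-23.7  24.5] rect ((0.016328811645507812, 0.2616920471191406), (49.54756546020508, 49.685123443603516), 0.2799655795097351) ztop-tcp 10.0
turn 0.0 shift [-0.5  1.9 64.8] at [ 416.6 -286.9   77.3] 85.4 t 28.25 w 48.3 F [ 0.1 -0.7 -1.2]
[ 0.946  0.744 -0.615  2.03   0.76   0.613 -0.276]
```

Request:
carry_out([
  {"xyz": [-0.4,2.2,20],"rotation": [0,0,0],"jaw": 1},
  {"xyz": [0,0,20],"rotation": [0,0,0],"jaw": 1},
  {"xyz": [0,0,10],"rotation": [0,0,0],"jaw": 1},
  {"xyz": [0,0,3],"rotation": [0,0,0],"jaw": 1},
  {"xyz": [0,0,3],"rotation": [0,0,0],"jaw": 1},
  {"xyz": [0,0,3],"rotation": [0,0,0],"jaw": 1},
  {"xyz": [0,0,2],"rotation": [0,0,0],"jaw": 1},
  {"xyz": [0,0,0],"rotation": [0,0,0],"jaw": 1},
])

```text
time: 29.05
tcp_pos: [0.4182, -0.2882, 0.0163]
ee_rot: [-0.001, 0.735, 0.678, -0.004]
wrist_force: [0.0, 0.3, -0.6]
width: 0.0486
finger_force: 42.2
```

```bash
python3 -c "
from h import *
for i in range(2): held();to(419.3,-287.4,12.5,85.4)"
```

```text
held in tool frame: x [-23.9  24.2] y [-23.8  24.5] rect ((-0.1763916015625, 0.2960700988769531), (49.54426574707031, 49.88167190551758), 0.10953669995069504) ztop-tcp 9.9
turn -0.1 shift [0.9 1.  3.8] at [ 418.2 -288.3   16.3] 85.3 t 29.1 w 48.5 F [-0.2  1.3 -0.7]
held in tool frame: x [-24.   24.2] y [-23.8  24.6] rect ((-0.3199901580810547, 0.42780494689941406), (50.046722412109375, 49.82998275756836), 89.86962127685547) ztop-tcp 10.0
turn -0.1 shift [0.9 1.1 3.9] at [ 418.2 -288.2   16.4] 85.3 t 29.15 w 48.5 F [ 0.8 -0.3 -0.7]
```

Request:
carry_out([
  {"xyz": [0.6,0.6,0.5],"rotation": [0,0,0],"jaw": 1},
  {"xyz": [0,0,0],"rotation": [0,0,0],"jaw": -0.4},
  {"xyz": [0,0,0],"rotation": [0,0,0],"jaw": -0.4},
  {"xyz": [0,0,0],"rotation": [0,0,0],"jaw": -0.4},
  {"xyz": [0,0,-15],"rotation": [0,0,0],"jaw": -0.4},
  {"xyz": [0,0,-35],"rotation": [0,0,0],"jaw": -1},
  {"xyz": [0,0,-30],"rotation": [0,0,0],"jaw": -1},
  {"xyz": [0,0,0],"rotation": [0,0,0],"jaw": -1},
])

```text
time: 29.95
tcp_pos: [0.4215, -0.2885, 0.0989]
ee_rot: [0.002, 0.735, 0.678, -0.003]
wrist_force: [0.7, 0.1, 0.2]
width: 0.0855
finger_force: 0.0
```

```bash
python3 -c "
from h import *
for c in('wrist','scene'):
  print(c);[print(*r) for r in biscuits(c)]
to(457.2,28.4,75,85.4)"
```

```text
wrist
[ 520.4 -220.8] [49.2 49.5] 85.9 23.3 0.98 [398.  93.]
[ 514.3 -296.2] [53.8 53.5] 10.4 23.2 0.79 [385. 204.]
[ 419.3 -288.2] [47.8 48.7] 85.3 23.2 0.98 [252. 204.]
[ 486.4 -371.6] [15.9 49.4] 10.9 23.0 0.64 [348. 302.]
[ 530.6 -353.8] [ 8.6 17. ] 33.5 22.8 0.62 [401. 274.]
scene
[460.4  26. ] [49.4 50. ] 63.1 16.5 0.81 [248. 184.]
[ 420.5 -289.1] [45.1 47.2] 1.7 23.0 0.87 [147. 216.]
[ 522.5 -221. ] [46.5 50.1] 84.6 23.0 0.93 [181. 233.]
[ 517.  -295.9] [49.1 52.5] 70.2 22.9 0.82 [155. 242.]
[ 511.4 -371.8] [48.3 50.9] 89.8 23.2 0.93 [129. 251.]
turn -0.1 shift [318.5  12.4  21.1] at [ 419.3 -288.1   96.1] 85.3 t 30.05 w 85.6 F [ 0.   0.2 -0.1]
```

All four placed so far are seated. Last is the round at (457,28).

Request:
carry_out([
  {"xyz": [45.5,1.8,0],"rotation": [0,0,0],"jaw": -1},
  {"xyz": [45.5,1.8,0],"rotation": [0,0,0],"jaw": -1},
  {"xyz": [45.5,1.8,0],"rotation": [0,0,0],"jaw": -1},
  {"xyz": [45.5,1.8,0],"rotation": [0,0,0],"jaw": -1},
  {"xyz": [45.5,1.8,0],"rotation": [0,0,0],"jaw": -1},
  {"xyz": [45.5,1.8,10],"rotation": [0,0,0],"jaw": -1},
  {"xyz": [45.5,1.8,10],"rotation": [0,0,0],"jaw": -1},
  {"xyz": [0,0,0],"rotation": [0,0,0],"jaw": -1},
])

```text
time: 30.85
tcp_pos: [0.4575, 0.0377, 0.0731]
ee_rot: [-0.003, 0.731, 0.682, -0.002]
wrist_force: [0.1, 0.6, -0.3]
width: 0.086
finger_force: 0.0
```

```bash
python3 -c "
from h import *
for i in range(6): r=biscuits('wrist')
[print(*q) for q in r if min(q[1])>20]
to(457.2,28.3,5,85.4);print(np.round(st()[2]['joint_positions'],3))"
```

```text
[456.8  28. ] [53.7 53.2] 31.5 16.2 0.79 [256. 211.]
turn -0.2 shift [ 1.5 -0.  69. ] at [457.1  26.8  74. ] 85.2 t 31.15 w 85.7 F [0.3 0.4 0.8]
[ 0.239  0.692 -0.533  2.155  0.756  0.497 -0.968]
```

Request:
carry_out([
  {"xyz": [1.2,-0.3,14],"rotation": [0,0,0],"jaw": -1},
  {"xyz": [0,0,14],"rotation": [0,0,0],"jaw": -1},
  {"xyz": [0,0,12],"rotation": [0,0,0],"jaw": -1},
  {"xyz": [0,0,10],"rotation": [0,0,0],"jaw": -1},
  {"xyz": [0,0,10],"rotation": [0,0,0],"jaw": -1},
  {"xyz": [0,0,8],"rotation": [0,0,0],"jaw": -1},
  {"xyz": [0,0,0],"rotation": [0,0,0],"jaw": -1},
  {"xyz": [0,0,0],"rotation": [0,0,0],"jaw": -1},
])

```text
time: 31.95
tcp_pos: [0.4568, 0.0298, 0.0062]
ee_rot: [-0.001, 0.735, 0.678, -0.004]
wrist_force: [-0.5, 0.1, 0.2]
width: 0.0858
finger_force: 0.0
```

Request:
carry_out([
  {"xyz": [0,0,0],"rotation": [0,0,0],"jaw": 1},
  {"xyz": [0,0,0],"rotation": [0,0,0],"jaw": 1},
  {"xyz": [0,0,0],"rotation": [0,0,0],"jaw": 1},
  {"xyz": [0,0,0],"rotation": [0,0,0],"jaw": 1},
  {"xyz": [0,0,0],"rotation": [0,0,0],"jaw": 1},
])

```text
time: 32.45
tcp_pos: [0.4572, 0.0298, 0.0072]
ee_rot: [-0.001, 0.735, 0.678, -0.003]
wrist_force: [-1.5, 0.5, 7.7]
width: 0.0533
finger_force: 40.4
```

```bash
python3 -c "
from h import *
to(425.4,-211.8,75,85.4);print(np.round(st()[2]['joint_positions'],3))"
```

```text
turn -0.1 shift [-243.4  -12.3  -67.8] at [457.2  29.8   7.2] 85.3 t 32.45 w 53.3 F [-1.5  0.5  7.7]
[ 0.109  0.803 -0.351  2.181  0.926  0.319 -1.124]
```

Request:
carry_out([
  {"xyz": [0,0,-34],"rotation": [0,0,0],"jaw": 1},
  {"xyz": [0,0,-34],"rotation": [0,0,0],"jaw": 1},
  {"xyz": [-40.5,-2,0],"rotation": [0,0,0],"jaw": 1},
  {"xyz": [-40.5,-2,0],"rotation": [0,0,0],"jaw": 1},
  {"xyz": [-40.5,-2,0],"rotation": [0,0,0],"jaw": 1},
  {"xyz": [-40.5,-2,0],"rotation": [0,0,0],"jaw": 1},
  {"xyz": [-40.5,-2,0],"rotation": [0,0,0],"jaw": 1},
  {"xyz": [-40.5,-2,0],"rotation": [0,0,0],"jaw": 1},
])

```text
time: 33.25
tcp_pos: [0.4251, -0.213, 0.0757]
ee_rot: [-0.001, 0.735, 0.678, -0.004]
wrist_force: [0.3, 0.1, 0.2]
width: 0.0533
finger_force: 42.4
```

Request:
carry_out([
  {"xyz": [0,0,0],"rotation": [0,0,0],"jaw": 1},
  {"xyz": [0,0,0],"rotation": [0,0,0],"jaw": 1},
  {"xyz": [0,0,0],"rotation": [0,0,0],"jaw": 1},
  {"xyz": [0,0,0],"rotation": [0,0,0],"jaw": 1},
])

```text
time: 33.65
tcp_pos: [0.4261, -0.2095, 0.0756]
ee_rot: [-0.001, 0.734, 0.679, -0.003]
wrist_force: [-0.8, 0.9, 0.5]
width: 0.0534
finger_force: 42.4
```

```bash
python3 -c "
from h import *
optics.grab_frame('side')
mould('wrist')
for i in range(3): held();to(425.4,-211.8,12.5,85.4)"
```

```text
plate ((472.3840637207031, -231.02227783203125), (115.7191390991211, 191.37564086914062), 85.35327911376953)
hole [ 426.2 -200.6] [35.5 60.1] 87.0 2585
hole [ 524.3 -196.4] [ 8.  53.4] 89.3 433
hole [ 523.3 -275. ] [10.8 44.8] 73.7 221
held in tool frame: x [-27.7  25.1] y [-25.7  26.3] rect ((-1.8439292907714844, 0.4531593322753906), (53.72323989868164, 55.5709228515625), 89.3011703491211) ztop-tcp 8.9
turn 0.1 shift [-1.7 -0.4 63. ] at [ 426.  -210.1   75.5] 85.5 t 33.8 w 53.7 F [ 0.3  1.  -0.4]
held in tool frame: x [-27.8  25.1] y [-25.6  26.3] rect ((-1.7771835327148438, 0.4703845977783203), (55.562984466552734, 53.85881423950195), 0.45417237281799316) ztop-tcp 8.9
turn 0.0 shift [-1.5 -0.4 62.9] at [ 425.9 -210.3   75.4] 85.4 t 33.85 w 53.9 F [ 0.1  0.3 -0.9]
held in tool frame: x [-27.9  25.1] y [-25.7  26.3] rect ((-1.5070533752441406, 0.2708168029785156), (54.79296112060547, 54.46373748779297), 43.809383392333984) ztop-tcp 8.9
turn 0.0 shift [-1.3 -0.3 62.9] at [ 425.8 -210.5   75.4] 85.4 t 33.9 w 53.3 F [ 1.1 -0.5 -0.1]
```

Request:
carry_out([
  {"xyz": [0.4,-0.5,20],"rotation": [0,0,0],"jaw": 1},
  {"xyz": [0,0,20],"rotation": [0,0,0],"jaw": 1},
  {"xyz": [0,0,8],"rotation": [0,0,0],"jaw": 1},
  {"xyz": [0,0,3],"rotation": [0,0,0],"jaw": 1},
  {"xyz": [0,0,3],"rotation": [0,0,0],"jaw": 1},
  {"xyz": [0,0,3],"rotation": [0,0,0],"jaw": 1},
  {"xyz": [0,0,1],"rotation": [0,0,0],"jaw": 1},
  {"xyz": [0,0,0],"rotation": [0,0,0],"jaw": 1},
])

```text
time: 34.7
tcp_pos: [0.4249, -0.211, 0.0176]
ee_rot: [-0.001, 0.735, 0.678, -0.004]
wrist_force: [0.1, -0.2, -1.3]
width: 0.0528
finger_force: 42.4
```

```bash
python3 -c "
from h import *
for i in range(2): held();to(425.4,-211.8,14,85.4)"
```

```text
held in tool frame: x [-54.9  24.9] y [-25.7  26.2] rect ((-15.266178131103516, 0.25376129150390625), (82.19952392578125, 53.90169906616211), 0.5371056199073792) ztop-tcp 8.8
turn -0.1 shift [-0.7  0.6  3.6] at [ 424.9 -211.    17.6] 85.3 t 34.75 w 53.5 F [-0.5 -0.1  0. ]
held in tool frame: x [-54.9  24.9] y [-25.7  26.2] rect ((-15.51901626586914, -0.04726982116699219), (82.31172943115234, 53.890403747558594), 1.4725319147109985) ztop-tcp 8.8
turn -0.1 shift [-0.7  0.6  3.6] at [ 424.9 -211.    17.6] 85.3 t 34.8 w 53.3 F [-0.1 -0.1 -1.2]
```

Release, then rise and go to view the stand.

Request:
carry_out([
  {"xyz": [0.5,0.4,1],"rotation": [0,0,0],"jaw": 1},
  {"xyz": [0,0,0],"rotation": [0,0,0],"jaw": -0.5},
  {"xyz": [0,0,0],"rotation": [0,0,0],"jaw": -0.5},
  {"xyz": [0,0,0],"rotation": [0,0,0],"jaw": -0.5},
  {"xyz": [0,0,-15],"rotation": [0,0,0],"jaw": -0.5},
  {"xyz": [0,0,-35],"rotation": [0,0,0],"jaw": -1},
  {"xyz": [0,0,-45],"rotation": [0,0,0],"jaw": -1},
  {"xyz": [0,0,0],"rotation": [0,0,0],"jaw": -1},
])

```text
time: 35.6
tcp_pos: [0.4289, -0.2107, 0.1155]
ee_rot: [0.002, 0.735, 0.678, -0.002]
wrist_force: [0.5, -0.1, -0.4]
width: 0.0852
finger_force: 0.0
```

```bash
python3 -c "
from h import *
for c in('wrist','scene'):
  print(c);[print(*r) for r in biscuits(c)]
to(580,130,400,85.4);print(st()[2]['joint_positions'])"
```

```text
wrist
[ 425.5 -212.7] [53.3 53.2] 41.4 23.2 0.79 [251. 200.]
[ 519.9 -220.2] [48.2 49.2] 85.9 23.2 0.98 [374. 200.]
[ 419.  -288.4] [49.8 49.4] 85.2 23.1 0.97 [251. 285.]
[ 496.1 -297.6] [18.6 50.1] 6.9 23.1 0.73 [343. 289.]
[ 494.2 -358.9] [41.2 26.7] 57.5 23.0 0.7 [343. 350.]
scene
[ 433.4 -213.7] [51.1 46.5] 77.3 23.1 0.78 [171. 207.]
[ 422.  -288.6] [46.4 49.6] 85.2 23.0 0.96 [147. 214.]
[ 523.1 -221.2] [46.7 49.7] 86.7 23.2 0.95 [181. 233.]
[ 516.6 -295.8] [49.4 53.4] 71.5 23.0 0.8 [155. 242.]
[ 510.6 -371.8] [46.9 50.5] 85.3 22.9 0.93 [129. 251.]
turn -0.1 shift [ 352.   126.  -287.9] at [ 426.2 -210.8  112.1] 85.3 t 35.7 w 85.7 F [-0.6 -0.4 -0. ]
[ 0.84818922  0.66220796 -0.67394413  2.08994333  0.71472065  0.63598586
 -0.40715576]
```

Request:
carry_out([
  {"xyz": [33,20,-30],"rotation": [0,0,0],"jaw": -1},
  {"xyz": [33,20,-30],"rotation": [0,0,0],"jaw": -1},
  {"xyz": [33,20,-30],"rotation": [0,0,0],"jaw": -1},
  {"xyz": [33,20,-30],"rotation": [0,0,0],"jaw": -1},
  {"xyz": [33,20,-30],"rotation": [0,0,0],"jaw": -1},
  {"xyz": [33,20,-30],"rotation": [0,0,0],"jaw": -1},
  {"xyz": [33,20,-30],"rotation": [0,0,0],"jaw": -1},
  {"xyz": [33,20,-30],"rotation": [0,0,0],"jaw": -1},
])

```text
time: 36.5
tcp_pos: [0.6087, 0.0415, 0.3485]
ee_rot: [-0.002, 0.735, 0.678, -0.005]
wrist_force: [1.9, -0.6, 0.0]
width: 0.0854
finger_force: 0.0
```

Request:
carry_out([
  {"xyz": [33,20,-30],"rotation": [0,0,0],"jaw": -1},
  {"xyz": [33,20,-20],"rotation": [0,0,0],"jaw": -1},
  {"xyz": [0,0,0],"rotation": [0,0,0],"jaw": -1},
  {"xyz": [0,0,0],"rotation": [0,0,0],"jaw": -1},
  {"xyz": [0,0,0],"rotation": [0,0,0],"jaw": -1},
  {"xyz": [0,0,0],"rotation": [0,0,0],"jaw": -1},
])

```text
time: 37.1
tcp_pos: [0.6536, 0.1015, 0.3973]
ee_rot: [-0.001, 0.736, 0.677, -0.005]
wrist_force: [0.3, -0.4, -0.7]
width: 0.0859
finger_force: 0.0
```

```bash
cat >> h.py <<'E'
def R(P,m,t):
    n,L,S,C=cv2.connectedComponentsWithStats(m.astype(np.uint8))
    if n<2: print(t,0);return
    i=1+np.argmax(S[1:,4]); q=P[L==i]*1000; r=cv2.minAreaRect(q[:,:2].astype(np.float32))
    print(t,S[i,4],"ctr",np.round(r[0],1),"size",np.round(r[1],1),"ang",round(r[2],1),"z",np.round(np.median(q[:,2]),1),"pix",np.round(C[i]))
E
python3 -c "
from h import *
optics.grab_frame('side')
f=save('wrist','w5.png',s=1.5)
f,P,H=cloud('wrist'); x,y,z=P[...,0],P[...,1],P[...,2]
near=(abs(x-.68)<.12)&(abs(y-.165)<.12)
R(P,near&(z>.252)&(z<.27),'griptop')
R(P,near&(z>.182)&(z<.19)&(H[...,2]<90),'collar')
R(P,near&(z>.170)&(z<.183)&(H[...,2]>70),'fork')
R(P,near&(z>.004)&(z<.02)&(H[...,2]>70),'base')
b=(abs(x-.5)<.16)&(abs(y-.33)<.16)
R(P,b&(z>.066)&(z<.078),'rim')
to(660,110,400,85.4)"
```

```text
griptop 367 ctr [669.4 168.8] size [16.  15.9] ang 77.9 z 260.1 pix [268. 105.]
collar 764 ctr [669.6 168.5] size [38.9 38.5] ang 84.9 z 184.4 pix [265. 102.]
fork 4000 ctr [687.2 164.8] size [ 62.  100.2] ang 77.4 z 178.4 pix [290. 105.]
base 402 ctr [568.9 121.5] size [51.1 24.3] ang 82.6 z 16.2 pix [204. 135.]
rim 1551 ctr [485.9 265.6] size [ 90.3 223. ] ang 85.0 z 70.0 pix [117.  44.]
turn -0.1 shift [ 8.3  5.5 -1.7] at [653.8 102.1 398.3] 85.3 t 37.25 w 85.5 F [-0.7 -0.6  0.2]
```

View pics/w5.png

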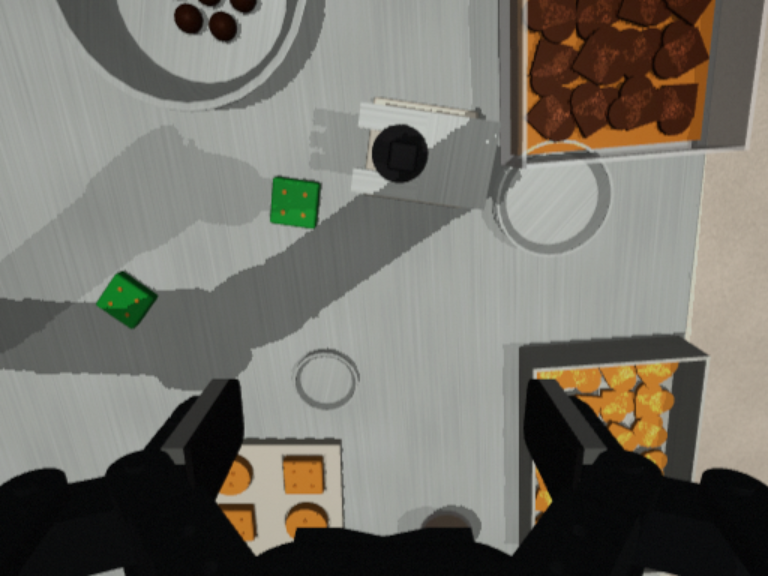

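The spoon is at (400,152) px, world (669.5, 168.7), with the grip turned about -12°. The fork is open to the left (-x). All five biscuits are seated in the mould.

Request:
carry_out([
  {"xyz": [0,0,0],"rotation": [0,0,7.6],"jaw": -1},
  {"xyz": [17,0.2,20],"rotation": [0,0,0],"jaw": -1},
  {"xyz": [17,0.2,20],"rotation": [0,0,0],"jaw": -1},
  {"xyz": [17,0.2,30],"rotation": [0,0,0],"jaw": -1},
  {"xyz": [17.5,0.2,30],"rotation": [0,0,0],"jaw": -1},
  {"xyz": [0,0,0],"rotation": [0,0,0],"jaw": -1},
  {"xyz": [0,0,0],"rotation": [0,0,0],"jaw": -1},
  {"xyz": [0,0,0],"rotation": [0,0,0],"jaw": -1},
])

```text
time: 38.05
tcp_pos: [0.6696, 0.1688, 0.3002]
ee_rot: [-0.0, 0.779, 0.627, -0.003]
wrist_force: [-0.0, 0.5, -0.6]
width: 0.0852
finger_force: 0.0
```

```bash
python3 -c "
from h import *
optics.grab_frame('side')
for i in range(2):
  f,P,H=cloud('wrist'); x,y,z=P[...,0],P[...,1],P[...,2]
  near=(abs(x-.68)<.12)&(abs(y-.165)<.12)
  R(P,near&(z>.252)&(z<.27),'griptop')
  R(P,near&(z>.182)&(z<.19)&(H[...,2]<90),'collar')
  R(P,near&(z>.170)&(z<.183)&(H[...,2]>70),'fork')
  to(669.5,168.7,205,77.7)"
```

```text
griptop 693 ctr [669.5 169.6] size [15.5 15.6] ang 78.2 z 259.9 pix [254. 222.]
collar 1087 ctr [669.7 170.8] size [36.3 38.7] ang 78.0 z 184.3 pix [255. 185.]
fork 5329 ctr [687.  164.8] size [ 62.6 100.2] ang 77.4 z 178.3 pix [293. 182.]
turn -0.1 shift [-0.3 -0.  95.2] at [669.6 169.  300.2] 77.6 t 38.15 w 85.2 F [-0.1  0.1 -0.4]
griptop 713 ctr [669.3 169.1] size [16.9 15.6] ang 77.6 z 260.0 pix [255. 222.]
collar 1096 ctr [670.  170.7] size [36.  39.4] ang 77.5 z 184.3 pix [255. 185.]
fork 5333 ctr [687.1 165. ] size [ 62.4 100.2] ang 77.6 z 178.3 pix [293. 182.]
turn -0.1 shift [-0.3  0.1 95. ] at [669.4 169.  300. ] 77.6 t 38.2 w 85.5 F [-1.3 -0.2 -0.4]
```

Request:
carry_out([
  {"xyz": [0,0,30],"rotation": [0,0,0],"jaw": -1},
  {"xyz": [0,0,30],"rotation": [0,0,0],"jaw": -1},
  {"xyz": [0,0,20],"rotation": [0,0,0],"jaw": -1},
  {"xyz": [0,0,15],"rotation": [0,0,0],"jaw": -1},
  {"xyz": [0,0,0],"rotation": [0,0,0],"jaw": -1},
  {"xyz": [0,0,0],"rotation": [0,0,0],"jaw": 1},
  {"xyz": [0,0,0],"rotation": [0,0,0],"jaw": 1},
  {"xyz": [0,0,0],"rotation": [0,0,0],"jaw": 1},
], newtons=80)

```text
time: 39.0
tcp_pos: [0.6686, 0.17, 0.2047]
ee_rot: [-0.0, 0.779, 0.628, -0.003]
wrist_force: [-0.6, -0.4, -0.6]
width: 0.0441
finger_force: 0.0
```

Request:
carry_out([
  {"xyz": [0,0,0],"rotation": [0,0,0],"jaw": 1},
  {"xyz": [0,0,0],"rotation": [0,0,0],"jaw": 1},
  {"xyz": [0,0,0],"rotation": [0,0,0],"jaw": 1},
  {"xyz": [0,0,0],"rotation": [0,0,0],"jaw": 1},
])

```text
time: 39.4
tcp_pos: [0.6685, 0.1697, 0.204]
ee_rot: [-0.001, 0.779, 0.627, -0.003]
wrist_force: [0.2, 0.3, 3.6]
width: 0.0148
finger_force: 78.4
```

```bash
python3 -c "
from h import *
for i in range(3): optics.grab_frame('side');to(669.5,168.7,205,77.7)"
```

```text
turn 0.0 shift [-0.8  1.1 -0.9] at [668.5 169.7 204.1] 77.7 t 39.45 w 15.0 F [-0.3  0.2  3.9]
turn 0.0 shift [-0.7  1.1 -0.9] at [668.5 169.7 204.1] 77.7 t 39.5 w 15.2 F [0.5 0.4 4.2]
turn 0.0 shift [-0.8  1.1 -0.9] at [668.5 169.7 204.1] 77.7 t 39.55 w 15.3 F [-0.4 -0.3  5.9]
```

Request:
carry_out([
  {"xyz": [0,0,-3],"rotation": [0,0,0],"jaw": 1},
  {"xyz": [0,0,-3],"rotation": [0,0,0],"jaw": 1},
  {"xyz": [0,0,0],"rotation": [0,0,0],"jaw": 1},
  {"xyz": [0,-20,0],"rotation": [0,0,0],"jaw": 1},
  {"xyz": [0,-20,0],"rotation": [0,0,0],"jaw": 1},
  {"xyz": [0,-20,0],"rotation": [0,0,0],"jaw": 1},
  {"xyz": [0,-20,0],"rotation": [0,0,0],"jaw": 1},
  {"xyz": [0,0,-20],"rotation": [0,0,0],"jaw": 1},
])

```text
time: 40.35
tcp_pos: [0.5851, 0.1867, 0.2274]
ee_rot: [-0.002, 0.777, 0.629, -0.008]
wrist_force: [0.7, 0.3, -0.7]
width: 0.0152
finger_force: 78.3
```

Request:
carry_out([
  {"xyz": [0,0,-32],"rotation": [0,0,0],"jaw": 1},
  {"xyz": [0,0,-32],"rotation": [0,0,0],"jaw": 1},
  {"xyz": [0,0,-32],"rotation": [0,0,0],"jaw": 1},
  {"xyz": [20.4,-27.5,0],"rotation": [0,0,0],"jaw": 1},
  {"xyz": [20.4,-27.5,0],"rotation": [0,0,0],"jaw": 1},
  {"xyz": [20.4,-27.5,0],"rotation": [0,0,0],"jaw": 1},
  {"xyz": [20.4,-27.5,0],"rotation": [0,0,0],"jaw": 1},
  {"xyz": [0,0,0],"rotation": [0,0,0],"jaw": 1},
])

```text
time: 41.15
tcp_pos: [0.4956, 0.2953, 0.3268]
ee_rot: [-0.003, 0.776, 0.631, -0.004]
wrist_force: [-0.1, 0.2, -0.6]
width: 0.015
finger_force: 78.5
```

```bash
cat >> h.py <<'E'
def rim(name):
    f,P,H=cloud(name); x,y,z=P[...,0],P[...,1],P[...,2]
    q=P[(abs(x-.5)<.16)&(abs(y-.33)<.16)&(z>.067)&(z<.074)][:,:2]*1000
    from scipy.optimize import least_squares
    r=least_squares(lambda p:np.hypot(q[:,0]-p[0],q[:,1]-p[1])-113,[500,330],loss='soft_l1')
    b=P[(abs(x-.5)<.1)&(abs(y-.33)<.1)&(z>.012)&(z<.045)&(f["frame"].max(-1)<80)]*1000
    print(name,len(q),np.round(r.x,1),"rms",round(np.std(r.fun),2),"angles",np.histogram(np.arctan2(q[:,1]-r.x[1],q[:,0]-r.x[0]),8)[0])
    return r.x
E
python3 -c "
from h import *
for i in range(3): optics.grab_frame('side')
f=save('wrist','w6.png')
for c in ('wrist','wrist','scene','side'): rim(c)
to(500,290,320,77.7)"
```

```text
wrist 4177 [492. 333.] rms 2.69 angles [484 256 387 513 618 686 669 564]
wrist 4209 [492. 333.] rms 2.7 angles [488 265 389 510 622 695 668 572]
scene 426 [494.1 333.3] rms 2.84 angles [61 50 47 51 46 59 64 48]
side 1062 [490.9 335.4] rms 2.84 angles [173 168 135 173 188  94   0 131]
turn -0.1 shift [ 0.6 -1.3  5.8] at [501.2 289.2 325.8] 77.6 t 41.55 w 14.7 F [ 0.2  0.3 -1.7]
```

View pics/w6.png

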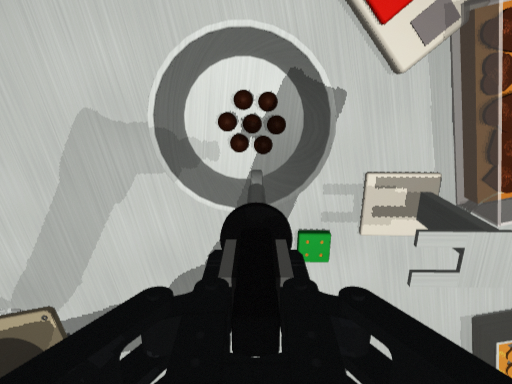

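The bowl centre is (492, 333), with the balls in a central cluster at (252,123) px. The spoon is held upright. I'll lower the foot outside the cluster, 60 mm from the centre.

Request:
carry_out([
  {"xyz": [13.7,-26,0],"rotation": [0,0,0],"jaw": 1},
  {"xyz": [13.7,-26,0],"rotation": [0,0,0],"jaw": 1},
  {"xyz": [13.7,-26,0],"rotation": [0,0,0],"jaw": 1},
  {"xyz": [0,0,30],"rotation": [0,0,0],"jaw": 1},
  {"xyz": [0,0,30],"rotation": [0,0,0],"jaw": 1},
  {"xyz": [0,0,30],"rotation": [0,0,0],"jaw": 1},
  {"xyz": [0,0,0],"rotation": [0,0,0],"jaw": 1},
  {"xyz": [0,0,0],"rotation": [0,0,0],"jaw": 1},
])

```text
time: 42.35
tcp_pos: [0.4327, 0.3465, 0.2367]
ee_rot: [-0.001, 0.779, 0.627, -0.004]
wrist_force: [0.2, 0.1, -1.1]
width: 0.0153
finger_force: 78.4
```

```bash
python3 -c "
from h import *
for i in range(3): optics.grab_frame('side');
to(433.7,346.1,154,77.7); print(st()[2]['joint_positions'],st()[2]['ee_rot'])"
```

```text
turn 0.0 shift [-1.2  0.7 84.1] at [433.2 347.4 238.1] 77.7 t 42.5 w 14.7 F [-0.1 -1.4 -1.2]
[-0.23158681  0.58521196 -0.77265805  1.75882376  0.47280629  0.99804299
 -1.40053575] [-0.0010562   0.778743    0.62733817 -0.00224738]
```

Lower, then ease in to a radius of 43 mm.

Request:
carry_out([
  {"xyz": [-1,0.7,30],"rotation": [0,0,0],"jaw": 1},
  {"xyz": [0,0,30],"rotation": [0,0,0],"jaw": 1},
  {"xyz": [0,0,15],"rotation": [0,0,0],"jaw": 1},
  {"xyz": [0,0,8],"rotation": [0,0,0],"jaw": 1},
  {"xyz": [0,0,0],"rotation": [0,0,0],"jaw": 1},
  {"xyz": [0,8,0],"rotation": [0,0,0],"jaw": 1},
  {"xyz": [0,9,0],"rotation": [0,0,0],"jaw": 1},
  {"xyz": [0,0,0],"rotation": [0,0,0],"jaw": 1},
])

```text
time: 43.3
tcp_pos: [0.4515, 0.3411, 0.154]
ee_rot: [-0.0, 0.78, 0.626, -0.003]
wrist_force: [-0.7, -0.4, -2.2]
width: 0.0149
finger_force: 78.5
```

```bash
python3 -c "
from h import *
to(492.3-42,333.3+9.2,154,77.7)
f=save('side','b7.png',(150,270,350,384),3)"
```

```text
turn -0.1 shift [ 1.1 -1.5  0. ] at [451.5 341.1 154. ] 77.6 t 43.3 w 14.9 F [-0.7 -0.4 -2.2]
```

View pics/b7.png

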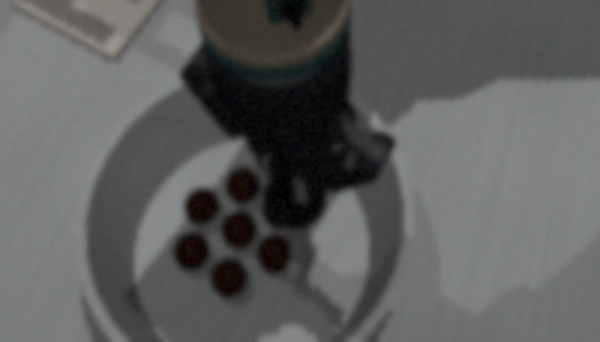

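The spoon is inside the bowl beside the cluster (balls around (240,230) in the crop). First round:

Request:
carry_out([
  {"xyz": [11.1,0.5,0],"rotation": [0,0,0],"jaw": 1},
  {"xyz": [10.4,4.0,0],"rotation": [0,0,0],"jaw": 1},
  {"xyz": [8.9,6.8,0],"rotation": [0,0,0],"jaw": 1},
  {"xyz": [6.8,8.9,0],"rotation": [0,0,0],"jaw": 1},
  {"xyz": [4.3,10.4,0],"rotation": [0,0,0],"jaw": 1},
  {"xyz": [1.5,11.1,0],"rotation": [0,0,0],"jaw": 1},
  {"xyz": [-1.5,11.1,0],"rotation": [0,0,0],"jaw": 1},
  {"xyz": [-4.3,10.4,0],"rotation": [0,0,0],"jaw": 1},
])

```text
time: 44.15
tcp_pos: [0.5196, 0.364, 0.1525]
ee_rot: [-0.001, 0.779, 0.627, -0.004]
wrist_force: [0.5, 0.4, -2.2]
width: 0.0151
finger_force: 78.6
```

Request:
carry_out([
  {"xyz": [-6.8,8.9,0],"rotation": [0,0,0],"jaw": 1},
  {"xyz": [-8.9,6.8,0],"rotation": [0,0,0],"jaw": 1},
  {"xyz": [-10.4,4.3,0],"rotation": [0,0,0],"jaw": 1},
  {"xyz": [-11.1,1.5,0],"rotation": [0,0,0],"jaw": 1},
  {"xyz": [-11.1,-1.5,0],"rotation": [0,0,0],"jaw": 1},
  {"xyz": [-10.4,-4.3,0],"rotation": [0,0,0],"jaw": 1},
  {"xyz": [-8.9,-6.8,0],"rotation": [0,0,0],"jaw": 1},
  {"xyz": [-6.8,-8.9,0],"rotation": [0,0,0],"jaw": 1},
])

```text
time: 44.95
tcp_pos: [0.503, 0.2901, 0.1533]
ee_rot: [-0.0, 0.779, 0.627, -0.003]
wrist_force: [-0.1, 0.5, -0.2]
width: 0.0147
finger_force: 78.7
```

Request:
carry_out([
  {"xyz": [-4.3,-10.4,0],"rotation": [0,0,0],"jaw": 1},
  {"xyz": [-1.5,-11.1,0],"rotation": [0,0,0],"jaw": 1},
  {"xyz": [1.5,-11.1,0],"rotation": [0,0,0],"jaw": 1},
  {"xyz": [4.3,-10.4,0],"rotation": [0,0,0],"jaw": 1},
  {"xyz": [6.8,-8.9,0],"rotation": [0,0,0],"jaw": 1},
  {"xyz": [8.9,-6.8,0],"rotation": [0,0,0],"jaw": 1},
  {"xyz": [10.4,-4.3,0],"rotation": [0,0,0],"jaw": 1},
  {"xyz": [11.1,-1.5,0],"rotation": [0,0,0],"jaw": 1},
])

```text
time: 45.75
tcp_pos: [0.4473, 0.3433, 0.1533]
ee_rot: [-0.001, 0.778, 0.628, -0.004]
wrist_force: [-0.1, 0.4, -0.5]
width: 0.0152
finger_force: 78.7
```

```bash
python3 -c "
from h import *
to(492.3-42,333.3+9.2,154,77.7); print(st()[2]['ee_rot'])"
```

```text
turn 0.1 shift [-0.1  3.1 -0.7] at [447.3 343.3 153.3] 77.8 t 45.75 w 15.2 F [-0.1  0.4 -0.5]
[-0.00101826  0.77829591  0.62788575 -0.00373249]
```

Request:
carry_out([
  {"xyz": [11.1,3,0],"rotation": [0,0,0],"jaw": 1},
  {"xyz": [10.4,4.8,0],"rotation": [0,0,0],"jaw": 1},
  {"xyz": [8.9,6.8,0],"rotation": [0,0,0],"jaw": 1},
  {"xyz": [6.8,8.9,0],"rotation": [0,0,0],"jaw": 1},
  {"xyz": [4.3,10.4,0],"rotation": [0,0,0],"jaw": 1},
  {"xyz": [1.5,11.1,0],"rotation": [0,0,0],"jaw": 1},
  {"xyz": [-1.5,11.1,0],"rotation": [0,0,0],"jaw": 1},
  {"xyz": [-4.3,10.4,0],"rotation": [0,0,0],"jaw": 1},
])

```text
time: 46.55
tcp_pos: [0.5216, 0.3634, 0.1525]
ee_rot: [-0.001, 0.779, 0.627, -0.004]
wrist_force: [0.0, 0.1, -0.3]
width: 0.0145
finger_force: 78.7
```

Request:
carry_out([
  {"xyz": [-6.8,8.9,0],"rotation": [0,0,0],"jaw": 1},
  {"xyz": [-8.9,6.8,0],"rotation": [0,0,0],"jaw": 1},
  {"xyz": [-10.4,4.3,0],"rotation": [0,0,0],"jaw": 1},
  {"xyz": [-11.1,1.5,0],"rotation": [0,0,0],"jaw": 1},
  {"xyz": [-11.1,-1.5,0],"rotation": [0,0,0],"jaw": 1},
  {"xyz": [-10.4,-4.3,0],"rotation": [0,0,0],"jaw": 1},
  {"xyz": [-8.9,-6.8,0],"rotation": [0,0,0],"jaw": 1},
  {"xyz": [-6.8,-8.9,0],"rotation": [0,0,0],"jaw": 1},
])

```text
time: 47.35
tcp_pos: [0.5038, 0.29, 0.1531]
ee_rot: [-0.001, 0.779, 0.627, -0.004]
wrist_force: [-0.2, 0.5, -1.3]
width: 0.015
finger_force: 78.7
```

Request:
carry_out([
  {"xyz": [-4.3,-10.4,0],"rotation": [0,0,0],"jaw": 1},
  {"xyz": [-1.5,-11.1,0],"rotation": [0,0,0],"jaw": 1},
  {"xyz": [1.5,-11.1,0],"rotation": [0,0,0],"jaw": 1},
  {"xyz": [4.3,-10.4,0],"rotation": [0,0,0],"jaw": 1},
  {"xyz": [6.8,-8.9,0],"rotation": [0,0,0],"jaw": 1},
  {"xyz": [8.9,-6.8,0],"rotation": [0,0,0],"jaw": 1},
  {"xyz": [10.4,-4.3,0],"rotation": [0,0,0],"jaw": 1},
  {"xyz": [11.1,-1.5,0],"rotation": [0,0,0],"jaw": 1},
])

```text
time: 48.15
tcp_pos: [0.4492, 0.3428, 0.1533]
ee_rot: [-0.001, 0.778, 0.628, -0.004]
wrist_force: [-0.2, 0.2, -1.7]
width: 0.0151
finger_force: 78.8
```

```bash
python3 -c "
from h import *
f=save('side','b8.png',(150,270,350,384),3)
to(492.3-42,333.3+9.2,154,77.7)"
```

```text
turn 0.2 shift [-2.7  1.4 -0.4] at [449.6 345.4 153.6] 77.9 t 48.2 w 15.1 F [-0.6  3.  -1. ]
```

View pics/b8.png

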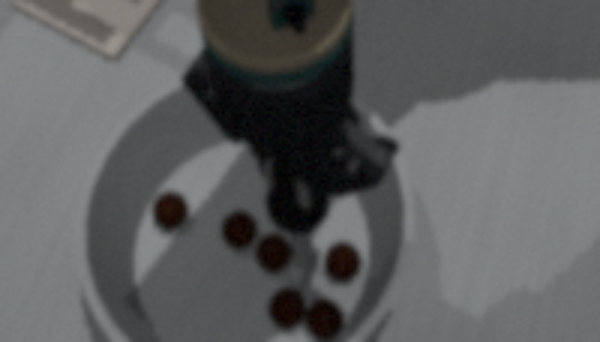

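The balls at (170,210), (237,230), (272,252), (342,262), (287,307) and (322,320) are well spread and still inside. Rounds three and four, with some overlap:

Request:
carry_out([
  {"xyz": [11.1,2,0],"rotation": [0,0,0],"jaw": 1},
  {"xyz": [10.4,4.3,0],"rotation": [0,0,0],"jaw": 1},
  {"xyz": [8.9,6.8,0],"rotation": [0,0,0],"jaw": 1},
  {"xyz": [6.8,8.9,0],"rotation": [0,0,0],"jaw": 1},
  {"xyz": [4.3,10.4,0],"rotation": [0,0,0],"jaw": 1},
  {"xyz": [1.5,11.1,0],"rotation": [0,0,0],"jaw": 1},
  {"xyz": [-1.5,11.1,0],"rotation": [0,0,0],"jaw": 1},
  {"xyz": [-4.3,10.4,0],"rotation": [0,0,0],"jaw": 1},
])

```text
time: 49.0
tcp_pos: [0.5221, 0.3632, 0.1525]
ee_rot: [-0.001, 0.779, 0.627, -0.004]
wrist_force: [0.2, -0.2, -1.3]
width: 0.0149
finger_force: 78.8
```

Request:
carry_out([
  {"xyz": [-6.8,8.9,0],"rotation": [0,0,0],"jaw": 1},
  {"xyz": [-8.9,6.8,0],"rotation": [0,0,0],"jaw": 1},
  {"xyz": [-10.4,4.3,0],"rotation": [0,0,0],"jaw": 1},
  {"xyz": [-11.1,1.5,0],"rotation": [0,0,0],"jaw": 1},
  {"xyz": [-11.1,-1.5,0],"rotation": [0,0,0],"jaw": 1},
  {"xyz": [-10.4,-4.3,0],"rotation": [0,0,0],"jaw": 1},
  {"xyz": [-8.9,-6.8,0],"rotation": [0,0,0],"jaw": 1},
  {"xyz": [-6.8,-8.9,0],"rotation": [0,0,0],"jaw": 1},
])

```text
time: 49.8
tcp_pos: [0.5043, 0.29, 0.1531]
ee_rot: [-0.001, 0.779, 0.627, -0.004]
wrist_force: [1.3, 0.5, -1.5]
width: 0.0152
finger_force: 78.8
```

Request:
carry_out([
  {"xyz": [-4.3,-10.4,0],"rotation": [0,0,0],"jaw": 1},
  {"xyz": [-1.5,-11.1,0],"rotation": [0,0,0],"jaw": 1},
  {"xyz": [1.5,-11.1,0],"rotation": [0,0,0],"jaw": 1},
  {"xyz": [4.3,-10.4,0],"rotation": [0,0,0],"jaw": 1},
  {"xyz": [6.8,-8.9,0],"rotation": [0,0,0],"jaw": 1},
  {"xyz": [8.9,-6.8,0],"rotation": [0,0,0],"jaw": 1},
  {"xyz": [10.4,-4.3,0],"rotation": [0,0,0],"jaw": 1},
  {"xyz": [11.1,-1.5,0],"rotation": [0,0,0],"jaw": 1},
])

```text
time: 50.6
tcp_pos: [0.4498, 0.3428, 0.1533]
ee_rot: [-0.001, 0.778, 0.628, -0.004]
wrist_force: [1.1, -0.4, -1.0]
width: 0.0151
finger_force: 78.8
```

Request:
carry_out([
  {"xyz": [11.1,2,0],"rotation": [0,0,0],"jaw": 1},
  {"xyz": [10.4,4.3,0],"rotation": [0,0,0],"jaw": 1},
  {"xyz": [8.9,6.8,0],"rotation": [0,0,0],"jaw": 1},
  {"xyz": [6.8,8.9,0],"rotation": [0,0,0],"jaw": 1},
  {"xyz": [4.3,10.4,0],"rotation": [0,0,0],"jaw": 1},
  {"xyz": [1.5,11.1,0],"rotation": [0,0,0],"jaw": 1},
  {"xyz": [-1.5,11.1,0],"rotation": [0,0,0],"jaw": 1},
  {"xyz": [-4.3,10.4,0],"rotation": [0,0,0],"jaw": 1},
])

```text
time: 51.4
tcp_pos: [0.5226, 0.3632, 0.1525]
ee_rot: [-0.001, 0.779, 0.627, -0.004]
wrist_force: [0.2, -0.3, -0.9]
width: 0.0152
finger_force: 78.8
```

Request:
carry_out([
  {"xyz": [-6.8,8.9,0],"rotation": [0,0,0],"jaw": 1},
  {"xyz": [-8.9,6.8,0],"rotation": [0,0,0],"jaw": 1},
  {"xyz": [-10.4,4.3,0],"rotation": [0,0,0],"jaw": 1},
  {"xyz": [-11.1,1.5,0],"rotation": [0,0,0],"jaw": 1},
  {"xyz": [-11.1,-1.5,0],"rotation": [0,0,0],"jaw": 1},
  {"xyz": [-10.4,-4.3,0],"rotation": [0,0,0],"jaw": 1},
  {"xyz": [-8.9,-6.8,0],"rotation": [0,0,0],"jaw": 1},
  {"xyz": [-6.8,-8.9,0],"rotation": [0,0,0],"jaw": 1},
])

```text
time: 52.2
tcp_pos: [0.5048, 0.2899, 0.1531]
ee_rot: [-0.001, 0.779, 0.627, -0.004]
wrist_force: [1.0, 0.3, -1.2]
width: 0.0151
finger_force: 78.8
```

Request:
carry_out([
  {"xyz": [-4.3,-10.4,0],"rotation": [0,0,0],"jaw": 1},
  {"xyz": [-1.5,-11.1,0],"rotation": [0,0,0],"jaw": 1},
  {"xyz": [1.5,-11.1,0],"rotation": [0,0,0],"jaw": 1},
  {"xyz": [4.3,-10.4,0],"rotation": [0,0,0],"jaw": 1},
  {"xyz": [6.8,-8.9,0],"rotation": [0,0,0],"jaw": 1},
  {"xyz": [8.9,-6.8,0],"rotation": [0,0,0],"jaw": 1},
  {"xyz": [10.4,-4.3,0],"rotation": [0,0,0],"jaw": 1},
  {"xyz": [11.1,-1.5,0],"rotation": [0,0,0],"jaw": 1},
])

```text
time: 53.0
tcp_pos: [0.4503, 0.3426, 0.1533]
ee_rot: [-0.001, 0.778, 0.628, -0.004]
wrist_force: [-0.0, 1.0, -1.7]
width: 0.0148
finger_force: 78.8
```

Request:
carry_out([
  {"xyz": [11.1,2,0],"rotation": [0,0,0],"jaw": 1},
  {"xyz": [10.4,4.3,0],"rotation": [0,0,0],"jaw": 1},
  {"xyz": [8.9,6.8,0],"rotation": [0,0,0],"jaw": 1},
  {"xyz": [6.8,8.9,0],"rotation": [0,0,0],"jaw": 1},
  {"xyz": [0,0,0],"rotation": [0,0,0],"jaw": 1},
  {"xyz": [0,0,0],"rotation": [0,0,0],"jaw": 1},
])

```text
time: 53.6
tcp_pos: [0.4801, 0.3726, 0.1526]
ee_rot: [-0.001, 0.779, 0.627, -0.004]
wrist_force: [-1.0, -0.7, -0.9]
width: 0.015
finger_force: 78.7
```

```bash
python3 -c "
from h import *
to(585,187,326,77.7); print(st()[2]['ee_rot'])"
```

```text
turn -0.0 shift [-159.   142.  -173.4] at [480.1 372.6 152.6] 77.7 t 53.6 w 15.0 F [-1.  -0.7 -0.9]
[-0.00091174  0.7788238   0.627228   -0.00420667]
```

Request:
carry_out([
  {"xyz": [0,0,-20],"rotation": [0,0,0],"jaw": 1},
  {"xyz": [0,0,-38],"rotation": [0,0,0],"jaw": 1},
  {"xyz": [0,0,-38],"rotation": [0,0,0],"jaw": 1},
  {"xyz": [0,0,-38],"rotation": [0,0,0],"jaw": 1},
  {"xyz": [0,0,-38],"rotation": [0,0,0],"jaw": 1},
])

```text
time: 54.1
tcp_pos: [0.4805, 0.3728, 0.3264]
ee_rot: [-0.001, 0.778, 0.628, -0.004]
wrist_force: [0.7, 0.4, -1.3]
width: 0.015
finger_force: 78.8
```

Request:
carry_out([
  {"xyz": [-32,28.4,0],"rotation": [0,0,0],"jaw": 1},
  {"xyz": [-32,28.4,0],"rotation": [0,0,0],"jaw": 1},
  {"xyz": [-32,28.4,0],"rotation": [0,0,0],"jaw": 1},
  {"xyz": [-32,28.4,0],"rotation": [0,0,0],"jaw": 1},
  {"xyz": [-31,28.4,0],"rotation": [0,0,0],"jaw": 1},
  {"xyz": [0,0,38],"rotation": [0,0,0],"jaw": 1},
  {"xyz": [0,0,38],"rotation": [0,0,0],"jaw": 1},
  {"xyz": [0,0,30],"rotation": [0,0,0],"jaw": 1},
])

```text
time: 54.9
tcp_pos: [0.5843, 0.1861, 0.2168]
ee_rot: [-0.001, 0.779, 0.627, -0.005]
wrist_force: [0.1, 0.0, -1.5]
width: 0.0149
finger_force: 78.9
```

Request:
carry_out([
  {"xyz": [0,0,0],"rotation": [0,0,0],"jaw": 1},
  {"xyz": [0,0,0],"rotation": [0,0,0],"jaw": 1},
  {"xyz": [0,0,0],"rotation": [0,0,0],"jaw": 1},
  {"xyz": [0,0,0],"rotation": [0,0,0],"jaw": 1},
])

```text
time: 55.3
tcp_pos: [0.5863, 0.1883, 0.2209]
ee_rot: [-0.0, 0.779, 0.628, -0.002]
wrist_force: [-0.2, -0.2, -0.6]
width: 0.0149
finger_force: 78.7
```

```bash
python3 -c "
from h import *
for i in range(3):
  f,P,H=cloud('wrist'); x,y,z=P[...,0],P[...,1],P[...,2]
  p,w,s=st()
  n=(abs(x*1000-p[0])<40)&(abs(y*1000-p[1])<60)
  R(P,n&(abs(z*1000-p[2]+20)<3)&(H[...,2]<90),'collar')
  R(P,(x>.6)&(x<.8)&(abs(y-.165)<.1)&(z>.170)&(z<.183)&(H[...,2]>70),'fork')
  to(668.5,169.7,210.1,77.7)"
```

```text
collar 1797 ctr [588.2 194.8] size [25.9 39.4] ang 77.3 z 201.0 pix [256. 223.]
fork 12213 ctr [687.2 164.6] size [ 62.9 101.2] ang 77.3 z 178.2 pix [433. 222.]
turn 0.0 shift [-0.4 84.4 10.5] at [586.2 188.1 220.6] 77.7 t 55.35 w 15.2 F [-0.2 -0.8 -1.9]
collar 1804 ctr [588.  194.5] size [26.  39.5] ang 77.7 z 200.8 pix [256. 223.]
fork 12262 ctr [687.  164.7] size [ 63.1 101.3] ang 77.5 z 178.3 pix [434. 222.]
turn 0.0 shift [-0.2 84.5 10.2] at [586.  187.9 220.3] 77.7 t 55.4 w 14.8 F [ 0.6 -0.4 -1.5]
collar 1807 ctr [587.8 194.3] size [26.4 39.3] ang 77.2 z 200.4 pix [256. 223.]
fork 12301 ctr [687.2 164.7] size [ 63.2 101.4] ang 77.4 z 178.2 pix [434. 222.]
turn 0.0 shift [-0.  84.6  9.8] at [585.8 187.8 219.9] 77.7 t 55.45 w 15.2 F [ 0.7 -0.6 -1.2]
```

Request:
carry_out([
  {"xyz": [0,0,9],"rotation": [0,0,0],"jaw": 1},
  {"xyz": [0,20,0],"rotation": [0,0,0],"jaw": 1},
  {"xyz": [0,20,0],"rotation": [0,0,0],"jaw": 1},
  {"xyz": [0,20,0],"rotation": [0,0,0],"jaw": 1},
  {"xyz": [0,14,0],"rotation": [0,0,0],"jaw": 1},
  {"xyz": [0,10.5,0],"rotation": [0,0,0],"jaw": 1},
  {"xyz": [0,0,0],"rotation": [0,0,0],"jaw": 1},
  {"xyz": [0,0,0],"rotation": [0,0,0],"jaw": 1},
])

```text
time: 56.25
tcp_pos: [0.6672, 0.1696, 0.2086]
ee_rot: [-0.001, 0.779, 0.628, -0.004]
wrist_force: [-0.3, 0.4, -1.7]
width: 0.0152
finger_force: 78.8
```

Request:
carry_out([
  {"xyz": [0,0,0],"rotation": [0,0,0],"jaw": 1},
  {"xyz": [0,0,0],"rotation": [0,0,0],"jaw": 1},
])

```text
time: 56.45
tcp_pos: [0.6673, 0.1699, 0.2094]
ee_rot: [-0.001, 0.778, 0.628, -0.004]
wrist_force: [0.4, -0.1, -1.2]
width: 0.0148
finger_force: 78.8
```

```bash
python3 -c "
from h import *
for i in range(3):
  optics.grab_frame('side');to(668.5,169.7,204.1,77.7)"
```

```text
turn 0.1 shift [0.2 1.  5.4] at [667.4 169.8 209.5] 77.8 t 56.5 w 14.9 F [ 0.5 -0.1 -0.9]
turn 0.1 shift [0.2 0.9 5.4] at [667.6 169.7 209.5] 77.8 t 56.55 w 15.0 F [-0.5 -0.2 -1.8]
turn 0.1 shift [0.2 0.8 5.4] at [667.7 169.6 209.5] 77.8 t 56.6 w 15.1 F [ 0.7 -0.4 -1.6]
```

Request:
carry_out([
  {"xyz": [0,0.8,2],"rotation": [0,0,0],"jaw": 1},
  {"xyz": [0,0,2],"rotation": [0,0,0],"jaw": 1},
  {"xyz": [0,0,1],"rotation": [0,0,0],"jaw": 1},
  {"xyz": [0,0,0.6],"rotation": [0,0,0],"jaw": 1},
  {"xyz": [0,0,0],"rotation": [0,0,0],"jaw": 1},
  {"xyz": [0,0,0],"rotation": [0,0,0],"jaw": 1},
])

```text
time: 57.2
tcp_pos: [0.6686, 0.1692, 0.204]
ee_rot: [-0.001, 0.779, 0.627, -0.004]
wrist_force: [-1.7, -1.1, 3.0]
width: 0.0149
finger_force: 79.4
```

Request:
carry_out([
  {"xyz": [0,0,0],"rotation": [0,0,0],"jaw": 0.2},
  {"xyz": [0,0,0],"rotation": [0,0,0],"jaw": -0.5},
  {"xyz": [0,0,0],"rotation": [0,0,0],"jaw": -1},
  {"xyz": [0,0,0],"rotation": [0,0,0],"jaw": -1},
  {"xyz": [0,0,0],"rotation": [0,0,0],"jaw": -1},
  {"xyz": [0,0,-20],"rotation": [0,0,0],"jaw": -1},
  {"xyz": [0,0,-40],"rotation": [0,0,0],"jaw": -1},
  {"xyz": [0,0,-40],"rotation": [0,0,0],"jaw": -1},
])

```text
time: 58.0
tcp_pos: [0.6689, 0.1694, 0.3041]
ee_rot: [-0.001, 0.779, 0.628, -0.005]
wrist_force: [0.9, 0.7, -0.0]
width: 0.0852
finger_force: 0.0
```

Request:
carry_out([
  {"xyz": [-40,-20,-10],"rotation": [0,0,0],"jaw": -1},
  {"xyz": [-40,-20,-10],"rotation": [0,0,0],"jaw": -1},
  {"xyz": [-40,-20,-10],"rotation": [0,0,0],"jaw": -1},
  {"xyz": [0,0,0],"rotation": [0,0,0],"jaw": -1},
  {"xyz": [0,0,0],"rotation": [0,0,0],"jaw": -1},
  {"xyz": [0,0,0],"rotation": [0,0,0],"jaw": -1},
])

```text
time: 58.6
tcp_pos: [0.5858, 0.0664, 0.3347]
ee_rot: [-0.001, 0.778, 0.628, -0.003]
wrist_force: [-1.1, 0.1, -0.5]
width: 0.0854
finger_force: 0.0
```

```bash
python3 -c "
from h import *
optics.grab_frame('side')
f,P,H=cloud('wrist'); x,y,z=P[...,0],P[...,1],P[...,2]
near=(abs(x-.68)<.12)&(abs(y-.165)<.12)
R(P,near&(z>.252)&(z<.27),'griptop')
R(P,near&(z>.182)&(z<.19)&(H[...,2]<90),'collar')
save('side','b9.png',(100,120,420,384),2)
save('scene','s9.png',(60,60,420,300),2)
[print(*r) for r in biscuits('scene')]
to(0,0,0,77.7)"
```

```text
griptop 849 ctr [668.7 168.3] size [15.9 16.4] ang 77.4 z 260.0 pix [352.  25.]
collar 1138 ctr [666.5 167.6] size [34.5 39.4] ang 22.5 z 184.3 pix [322.  47.]
[ 429.1 -212.8] [51. 52.] 84.7 23.4 0.8 [171. 206.]
[ 421.4 -288.6] [46.5 51.1] 85.7 23.1 0.93 [147. 214.]
[ 522.8 -221. ] [46.5 49.8] 84.8 23.1 0.93 [181. 233.]
[ 519.1 -295.1] [51.  52.3] 65.2 22.9 0.79 [156. 242.]
[ 511.1 -371.5] [47.5 49.1] 86.3 23.1 0.94 [129. 251.]
turn 0.1 shift [-189.6 -558.   334.2] at [585.6  66.4 334.2] 77.8 t 58.85 w 85.6 F [-0.6  0.6  1.2]
```

View pics/s9.png

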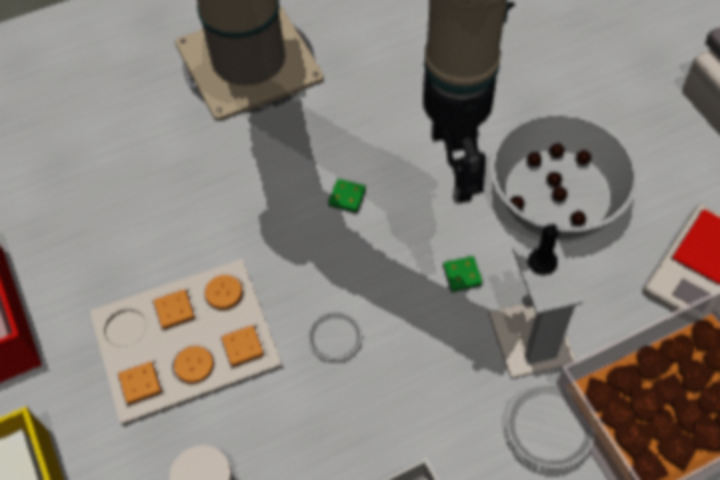

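View pics/b9.png

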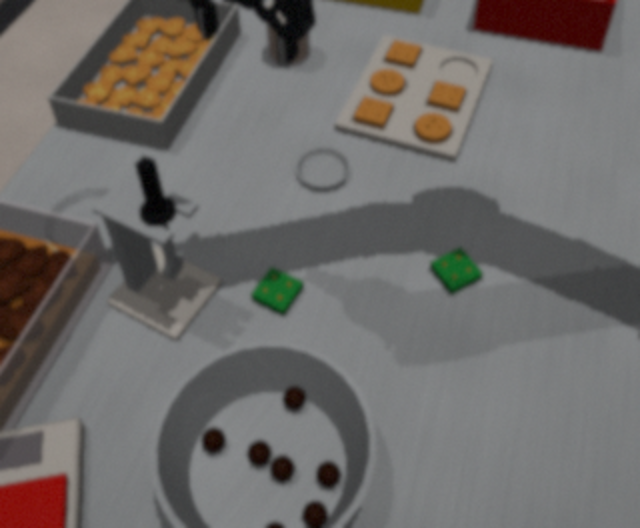

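All seven balls are in the bowl (around (560,185) in the scene crop), the spoon hangs in the fork at (543,255), and the five biscuits are flush in the mould. The greens, dish and jar are untouched, so I'm handing in.

```bash
python3 -c "
from h import *
print(job.job_done())"
```

```text
the job is handed in; nothing more can be done
None
```

The job is handed in: the bowl was stirred just over four full rounds with all seven balls still in it, the spoon is back hanging in its fork, and all five biscuits that were there lie fully down in matching recesses. The dish, the jar and the green look-alikes were left alone.

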